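Make up two assay kits on the lab bench

TASK

Make up the two assay kits, the blue tray first and the red tray only once the blue kit is complete. The blue tray gets the yellow-capped tube in its spring clip and the amber bottle in its open cell; the red tray gets the green-capped tube in its spring clip and the magenta tip box in its open cell. Push each tube fully down to the tray floor and keep hold of it until the jaws have closed on it there; leave everything upright and let go, and do not disturb the blue-capped tube, the beaker or the pipette.

Things in the scene. Friction and masses are not known exactly. Their poses are not given: they have to be found in the camera images.
- tray_blue: Blue kit tray fixed to the bench, 170 (x) x 86 (y) mm; origin: centre of underside, z up. Floor 4 mm thick; walls and the divider at x = 0 are 3 mm thick, tops 16 mm above the bench. Two 80 x 80 mm cells: open one (white floor) centred at x = +42 mm, y = 0; the other holds a steel spring clip centred at x = -42 mm, y = 0 (clip: see red tray). Clip end may point to or away from the robot.
- tray_red: Red kit tray, same shape and frame as the blue. Clip in both: two upright steel jaws, 26 mm long in x, sprung shut along y to a 20 mm gap, each yields up to 11 mm (1.2 N + 0.3 N/mm); flared mouth 35 mm wide, top 39 mm above bench. A tube pushed straight down (some 5-12 N) spreads them and they close on its sides; home = foot on tray floor, 4 mm above the bench.
- tube_yellow: Yellow-capped self-standing sample tube, off-white straight body 28 mm in diameter, chamfered flat foot, yellow screw cap 30 mm in diameter from 70 mm up to the top at 92 mm; about 50 g. Origin: centre of the foot; z up along the tube. Stands upright on the bench. Goes in the clip of the blue tray.
- tube_green: Green-capped self-standing sample tube, off-white straight body 28 mm in diameter, chamfered flat foot, green screw cap 30 mm in diameter from 70 mm up to the top at 92 mm; about 50 g. Origin: centre of the foot; z up along the tube. Stands upright on the bench. Goes in the clip of the red tray.
- bottle: Amber reagent bottle with a white cap and a paper label, body 40 mm in diameter, 80 mm tall over all, the straight body reaching up to about 46 mm; about 100 g. Origin: centre of the underside; z up. Stands on the bench; goes in the open cell of the blue tray.
- tip_box: Pipette-tip box, magenta with a pale pink closed lid (fixed on), 60 (its x) x 44 (its y) x 50 mm tall; about 90 g; the lid, from 34 mm up, is 1 mm smaller all round. Origin: centre of the underside; z up. Stands on the bench; goes in the open cell of the red tray, any way round.
- tube_blue: Blue-capped self-standing sample tube, off-white straight body 28 mm in diameter, chamfered flat foot, blue screw cap 30 mm in diameter from 70 mm up to the top at 92 mm; about 50 g. Origin: centre of the foot; z up along the tube. Stands upright on the bench. Belongs to no kit: leave it standing where it is.
- beaker: White ceramic beaker, 68 mm across the rim, 75 mm tall. Origin: centre of the underside. A bystander: leave it alone.
- pipette: Hand pipette lying on the bench, 257 mm long, 26 mm thick, grey grip and steel shaft. Origin: under the pipette about its middle, x towards the steel tip. A bystander: leave it alone.
Things that resemble listed ones, but are neither listed nor needed, are in the scene too. What is shaped like the tube_yellow but pink or purple is not meant.

How it is judged:
By the outcome, as a careful person would: the job done as asked, in the order asked, and still so for the second after the job is handed in, with the robot touching nothing.
It also fails if it takes over 131 s, if anything falls off the work surface, if the arm or the gripper's body presses on something with over 40 N, if the wrist force passes 120 N, or if a joint passes its speed limit or range.

ROBOT

A 6-joint arm with a two-finger parallel gripper is mounted at the origin on the work surface. World frame = base frame: x ahead of the robot, y to its left, z up, the work surface at z = 0. Lengths are in mm, angles in rad, forces in N, time in s.
With the tool pointing down it reaches from about 400 to 925 mm from the base axis. Payload 12.5 kg.
Tool frame: the origin (TCP) lies at the very end of the fingers, on their centre line; the grasp point (between the pads) lies 19 mm behind it; x points along the fingers, y is the direction in which the jaws open and shut, and the axes are right-handed (so a half turn about x gives the same grasp; the last joint's range is limited). The gripper opens to 95 mm and grips with 3 to 60 N. Pads are 20 mm wide; open, the fingers measure 119 mm over their backs; the gripper's body (75 mm by 180 mm) begins 59 mm behind the grasp point.
Start: joints at [-1.289, 0.491, 1.559, -0, 1.092, -0.106], TCP at [236.369, -578.599, 214.661] pointing down, gripper open.
Joint ranges: [-3.1, 3.1], [-0.84, 2.19], [0.05, 2.79], [-1.13, 4.28], [0.06, 2.93], [-2.69, 2.69]. Speed limits (rad/s): [2.22, 2.22, 2.79, 3.14, 3.14, 3.14].

INTERFACE

Orientations are given as [roll, pitch, yaw] about the fixed x, y, z axes, in that order (R = Rz(yaw) Ry(pitch) Rx(roll)).
In Python, from cell import * gives the robot as it stands.
- The arm moves only by the tool step_arm, never from a script. Its argument "steps" is a list of rows, each a list of 4 numbers: the shift along the tool's x, y, z in units of 50 mm (1.0 is 50 mm), then the turn about the tool's x in units of 8 degrees (1.0 is 8 degrees). A call has 1 to 20 rows; each row shifts and turns the commanded pose from where the row before left it, along the tool's axes as they then stand; what a row does not reach is not made up. A row lasts 1/8 s, in which the tool goes at most 62.5 mm and 10.7 degrees, less where a joint would pass 70% of its speed; a pose out of reach is approached as far as the arm can. A call is refused whole if a number of a shift passes 1 or a number of a turn 1, either way. A call with a gripper value outside its range is refused whole. "jaw" is the closure, from 0 (fully open) to 1 (shut), set as the call begins (left out, the last holds). The fingers move at their own pace and stop on an object; the grip force is fixed at half the most. Time passes only in rows, so rows that do not move let the fingers close. It gives the time, the measured TCP pose, the force and the opening at its end, in the units of the state.
- state(): the state, without advancing time (a new reading comes with each control period).
- read_camera(name): name is "scene" or "side" or "wrist"; returns the picture (384x512x3 uint8, red, green, blue); there is no depth.
- camera_info(name): a dict with "mtx" (3x3 intrinsics, pixels), "k1" (the pictures are not rectified: a ray, as slopes to the right and down, at radius r is drawn at 1 + k1 r^2 times it, then the intrinsics apply), "eye" and "attitude" of the camera in the world; the wrist camera has in their place "hand_eye" (4x4, takes a point from camera to tool coordinates, whose origin is the TCP and whose axes are the tool frame's). Camera axes: x right, y down, z forward; pixel columns grow to the right and rows downward; lengths in mm; the calibration is good to about 2 mm. A picture is of the moment at which its call begins: read the wrist's pose just before it. camera_info takes no time and is no camera call.
- job_done(): hands the job in, once; it reports no verdict.
The state is a dict: "t": time; "joints": joint angles; "qvel": joint speeds; "tau": joint torques, N m; "eef_pos": TCP position; "tcp_rot": TCP orientation; "ft_force": force on the tool from outside, world axes, zero at the start; "moment": the same for the moment, N m; "opening": opening from 0.0 (shut) to 1.0 (fully open).
Only numpy, scipy, OpenCV 4.12 (cv2) and the standard library are available. Lean on these libraries where they do the work, as an engineer would, in place of code of your own. Each camera call takes 0.05 s, during which the arm holds its last target.

## Working session

There is one attempt and no reset: what is moved stays moved. The work goes in short steps, Python scripts to look and compute and a tool call to move; the robot and the scene stay as the last step left them, time stands still between calls to the robot, and variables do not carry over. Pictures are saved under pics/ and viewed, and the job is handed in when it is done.

Besides the shell and the picture viewer there is one more tool, called as a command line: name --pt "numbers of a row" for each row, then --argument value for the rest. step_arm: Moves the arm, as the interface text tells. Its arguments: {"type":"object","properties":{"steps":{"type":"array","items":{"type":"array","items":{"type":"number"}}},"jaw":{"type":"number"}},"required":["steps"]}

```bash
ls; mkdir -p pics
cat > h.py <<'E'
from cell import *
import numpy as np, cv2
def snap(n,f):
    im=read_camera(n); cv2.imwrite('pics/'+f,im[:,:,::-1]); return im
E
python3 - <<'E'
from h import *
s=state(); print(s)
for n in ['scene','side','wrist']:
    print(n,camera_info(n))
    snap(n,n+'0.png')
E
```

```text
pics
{'t': 0.0, 'joints': array([-1.28863657e+00,  4.91555386e-01,  1.55942226e+00, -3.38010757e-05,
        1.09171460e+00, -1.05586120e-01]), 'qvel': array([ 0.00129279, -0.00125581, -0.00022837,  0.00023152, -0.00022151,
        0.00020076]), 'tau': array([-1.96859124e-03, -6.12659740e+01, -2.58184272e+01,  6.91789761e-02,
        4.82332672e-02, -9.20721982e-05]), 'eef_pos': array([ 236.26968438, -578.36617494,  214.07370747]), 'tcp_rot': array([-1.64912603,  1.56969632,  1.8802281 ]), 'ft_force': array([ 0.04531979, -0.14243197, -0.22324995]), 'moment': array([ 0.02821127,  0.0098882 , -0.01795977]), 'opening': 0.9996350754965575}
scene {'mtx': array([[437.89571844,   0.        , 249.39947549],
       [  0.        , 437.89571844, 187.09071293],
       [  0.        ,   0.        ,   1.        ]]), 'k1': -0.04219187816368809, 'eye': array([1215.63804647, -179.38743325,  848.13116491]), 'attitude': array([-2.46182923, -0.00444113,  1.26581963])}
side {'mtx': array([[393.17651911,   0.        , 255.06149332],
       [  0.        , 393.17651911, 191.65052257],
       [  0.        ,   0.        ,   1.        ]]), 'k1': -0.0858479171937241, 'eye': array([311.93954575, 701.8513117 , 773.63943619]), 'attitude': array([-2.33281052, -0.01158993, -2.75527707])}
wrist {'mtx': array([[280.7197451 ,   0.        , 255.29762524],
       [  0.        , 280.7197451 , 194.3172035 ],
       [  0.        ,   0.        ,   1.        ]]), 'k1': -0.0649932817831898, 'hand_eye': array([[ 4.10808514e-04, -2.45215379e-01,  9.69468539e-01,
        -1.69324587e+02],
       [ 9.99999813e-01,  5.39348942e-04, -2.87324210e-04,
         6.40949021e-01],
       [-4.52425516e-04,  9.69468476e-01,  2.45215555e-01,
        -6.92800626e+01],
       [ 0.00000000e+00,  0.00000000e+00,  0.00000000e+00,
         1.00000000e+00]])}
```

View pics/scene0.png

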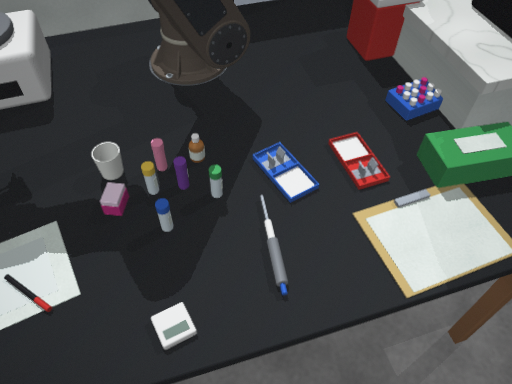

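View pics/side0.png

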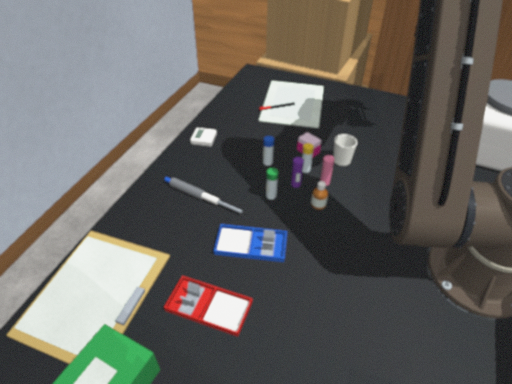

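View pics/wrist0.png

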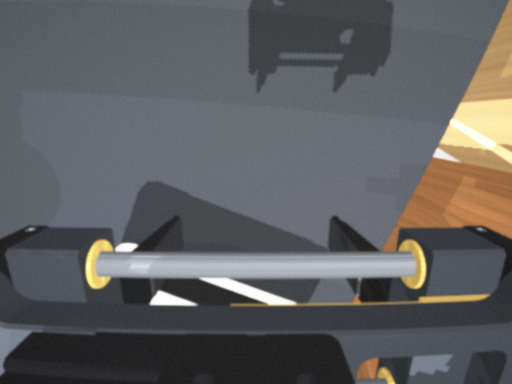

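```bash
cat >> h.py <<'E'
from scipy.spatial.transform import Rotation as Ro
def cam(n,s=None):
    c=camera_info(n)
    if n=='wrist':
        T=np.eye(4);T[:3,:3]=Ro.from_euler('xyz',s['tcp_rot']).as_matrix();T[:3,3]=s['eef_pos']
        T=T@c['hand_eye']; R,e=T[:3,:3],T[:3,3]
    else: R,e=Ro.from_euler('xyz',c['attitude']).as_matrix(),np.array(c['eye'])
    return c['mtx'],c['k1'],R,e
def ray(C,px):
    K,k1,R,e=C; px=np.atleast_2d(np.float64(px)).reshape(-1,1,2)
    n=cv2.undistortPoints(px,K,np.array([k1,0,0,0,0.]))[:,0]
    return e,np.c_[n,np.ones(len(n))]@R.T
def onz(C,px,z):
    e,d=ray(C,px); return e+d*((z-e[2])/d[:,2])[:,None]
def proj(C,P):
    K,k1,R,e=C; p=(np.atleast_2d(P)-e)@R
    n=p[:,:2]/p[:,2:]; n=n*(1+k1*(n**2).sum(1))[:,None]
    return n@K[:2,:2].T+K[:2,2]
def tri(C1,p1,C2,p2):
    (e1,d1),(e2,d2)=ray(C1,p1),ray(C2,p2); d1,d2=d1[0],d2[0]
    t=np.linalg.lstsq(np.c_[d1,-d2],e2-e1,rcond=None)[0]
    a,b=e1+t[0]*d1,e2+t[1]*d2; return (a+b)/2,np.linalg.norm(a-b)
E
python3 - <<'E'
import cv2
a=cv2.imread('pics/scene0.png')[120:250,80:400];cv2.imwrite('pics/sc.png',cv2.resize(a,(800,325),interpolation=2))
a=cv2.imread('pics/side0.png')[120:340,150:370];cv2.imwrite('pics/sd.png',cv2.resize(a,(600,600),interpolation=2))
from h import *
ims={n:cv2.imread(f'pics/{n}0.png') for n in('scene','side')}
rng={'yellow':(18,32,130),'green':(50,75,80),'blue':(105,125,80),'amber':(5,17,100),'mag':(150,175,60),'red':(0,4,120),'purple':(126,145,60)}
for n in ims:
    hsv=cv2.cvtColor(ims[n],cv2.COLOR_BGR2HSV)
    for k,(a,b,v) in rng.items():
        m=cv2.inRange(hsv,(a,100,v),(b,255,255))
        N,_,st,c=cv2.connectedComponentsWithStats(m)
        for i in range(1,N):
            if st[i,4]>25: print(n,k,st[i],c[i].round(1))
E
```

```text
scene yellow [141 162  13  14 126] [146.7 167.8]
scene yellow [427 187  14   9  70] [433.7 190.5]
scene yellow [469 197  43  50 325] [491.6 220. ]
scene yellow [ 353  201  159   97 1157] [394.2 248. ]
scene green [ 423  122   89   65 3513] [470.6 155.3]
scene green [209 164  13  15 152] [214.5 171.3]
scene blue [385  84  58  36 873] [410.8 104.1]
scene blue [ 252  141   68   62 1076] [282.6 168.5]
scene blue [155 198  15  16 193] [161.9 205.7]
scene blue [280 283   8  12  73] [283.1 288.5]
scene amber [189 140  14  12 115] [195.4 145.7]
scene mag [418  77  10  26 132] [422.3  89.3]
scene mag [396  85   8   8  46] [399.4  88.5]
scene mag [101 188  28  28 296] [116.7 206. ]
scene red [329 132  61  54 540] [362.4 164.3]
scene red [360 158  10   8  48] [364.7 161.1]
scene red [ 34 297  17  14 109] [ 41.4 303.2]
scene purple [173 156  16  34 374] [181.  171.9]
side yellow [286   0  81  83 969] [341.1  51.6]
side yellow [257  57  32  12 149] [272.4  62.2]
side yellow [304 143  10  11  89] [308.  148.2]
side yellow [ 88 231  82 102 950] [137.1 266.6]
side yellow [  7 326  68  37 666] [ 40.6
[... 505 characters left out ...]
side amber [346  48  10   9  32] [350.5  51.9]
side amber [326  50  24  26 141] [336.5  62.5]
side amber [492  51  20  27 182] [501.5  65.7]
side amber [345  58  14   9  37] [353.7  61.4]
side amber [337  68  21  16  60] [347.8  75.3]
side amber [505  69   7  10  26] [509.   74.8]
side amber [325  72  10   7  27] [329.4  75.6]
side amber [403  77   5  17  31] [404.9  85.8]
side amber [314 189  14  10 116] [320.5 193.7]
side mag [296 142   7  11  55] [298.9 146.8]
side mag [313 145   8  13  66] [316.6 150.8]
side mag [322 156  11  29 171] [327.4 168.5]
side red [260 106  12   4  27] [264.6 107.4]
side red [ 164  276   89   59 1337] [201.  301.7]
side purple [291 156  12  32 233] [296.1 170.4]
```

View pics/sc.png

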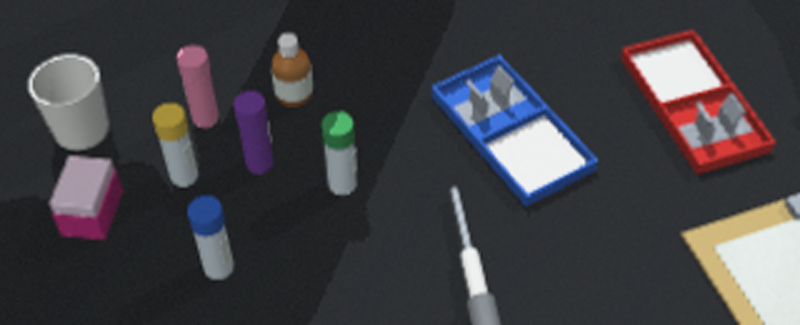

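View pics/sd.png

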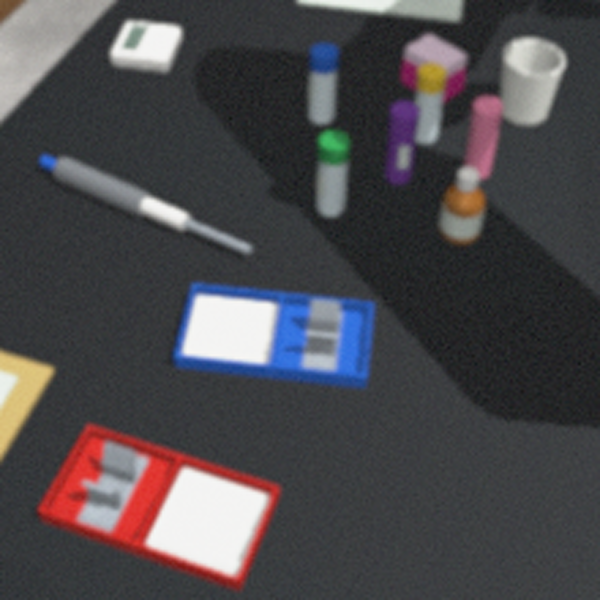

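Run:
```python
from h import *
A,B=cam('scene'),cam('side')
for k,a,b in [('yel',(146.7,167.8),(308,148.2)),('grn',(214.5,171.3),(271.8,173)),('blue',(161.9,205.7),(268.5,140.4)),('purple',(181,171.9),(296.1,170.4)),('pinkt',(159,155),(327.4,168.5)),('amber',(195.4,145.7),(320.5,193.7))]:
    P,r=tri(A,a,B,b);print(k,P.round(1),round(r,1),onz(A,a,83).round(1),onz(B,b,83).round(1))
for n,C in(('scene',A),('side',B)):
    im=cv2.imread(f'pics/{n}0.png');hsv=cv2.cvtColor(im,cv2.COLOR_BGR2HSV)
    for k,m,x in(('blue',cv2.inRange(hsv,(105,100,80),(125,255,255)),(283,168) if n=='scene' else (250,243)),('red',cv2.inRange(hsv,(0,120,70),(5,255,255))|cv2.inRange(hsv,(176,120,70),(180,255,255)),(360,160)if n=='scene' else (205,303))):
        m=cv2.morphologyEx(m,cv2.MORPH_CLOSE,np.ones((3,3)))
        cs=[c for c in cv2.findContours(m,cv2.RETR_EXTERNAL,cv2.CHAIN_APPROX_NONE)[0] if cv2.pointPolygonTest(cv2.convexHull(c),x,False)>0]
        c=max(cs,key=cv2.contourArea)
        P=onz(C,c[:,0],12)[:,:2].astype(np.float32)
        r=cv2.minAreaRect(P);print(n,k,r)
        # white floor
        w=cv2.inRange(hsv,(0,0,150),(180,60,255)); h=np.zeros_like(w);cv2.fillConvexPoly(h,cv2.convexHull(c),255)
        N,_,st,cc=cv2.connectedComponentsWithStats(w&h);i=1+np.argmax(st[1:,4]);print('  white',st[i,4],onz(C,cc[i],4).round(1))
    # lid/pink
```

```text
yel [ 503.5 -200.7   84.1] 3.6 [[ 500.5 -201.8   83. ]] [[ 504.6 -199.7   83. ]]
grn [561.6 -53.5  86.2] 1.7 [[558.  -53.5  83. ]] [[563.1 -56.1  83. ]]
blue [ 622.1 -187.5   85.4] 0.6 [[ 619.9 -187.7   83. ]] [[ 623.3 -190.2   83. ]]
purple [ 513.5 -125.3   55.2] 2.6 [[ 536.7 -127.9   83. ]] [[506.2 -91.8  83. ]]
pinkt [ 436.  -167.8   52.1] 4.1 [[ 468.5 -167.2   83. ]] [[ 429.7 -133.    83. ]]
amber [426.7 -71.4  43.9] 1.5 [[464.2 -77.   83. ]] [[420.9 -29.2  83. ]]
scene blue ((544.4486083984375, 129.06610107421875), (183.5829315185547, 96.54725646972656), 14.686410903930664)
  white 651 [[581.9 142.    4. ]]
scene red ((564.4627685546875, 324.6492004394531), (184.13294982910156, 98.00492095947266), 2.3164634704589844)
  white 522 [[517.9 327.1   4. ]]
side blue ((546.8734130859375, 129.991943359375), (178.0144805908203, 104.39918518066406), 14.627828598022461)
  white 718 [[589.5 135.2   4. ]]
side red ((566.5233764648438, 325.13897705078125), (178.11099243164062, 97.43435668945312), 2.4246366024017334)
  white 1112 [[525.2 321.2   4. ]]
```

```bash
cat >> h.py <<'E'
def goto(p,jaw=None,s=None):
    """print tool-frame shift (units) to TCP p; jaw=desired world angle deg of tool y (mod 180)"""
    s=s or state(); R=Ro.from_euler('xyz',s['tcp_rot']).as_matrix()
    d=np.array(p)-s['eef_pos']
    print('tcp',s['eef_pos'].round(1),'jawang',round(np.degrees(np.arctan2(R[1,1],R[0,1])),1),'j6',s['joints'][5].round(2),'j1',s['joints'][0].round(2))
    print('R',R.round(3).tolist())
    print('total units',(R.T@d/50).round(3))
    if jaw is not None:
        y=np.degrees(np.arctan2(R[1,1],R[0,1])); t=(y-jaw+90)%180-90
        print('turn about tool x (down): +units',round(t/8,3))
E
python3 - <<'E'
from h import *
A,B=cam('scene'),cam('side')
goto((502,-110,200),0)
for n,C in(('scene',A),('side',B)):
    im=cv2.imread(f'pics/{n}0.png');hsv=cv2.cvtColor(im,cv2.COLOR_BGR2HSV)
    m=cv2.inRange(hsv,(145,25,70),(178,255,255))
    N,_,st,cc=cv2.connectedComponentsWithStats(m)
    for i in range(1,N):
        if st[i,4]>30: print(n,st[i],cc[i].round(1),onz(C,cc[i],25).round(0))
print(onz(A,(109,161),40),onz(B,(345,150),40))
# true tool axes with roll
E
```

```text
tcp [ 236.3 -578.4  214.2] jawang -67.8 j6 -0.11 j1 -1.29
R [[-0.0, 0.378, -0.926], [0.001, -0.926, -0.378], [-1.0, -0.001, -0.0]]
total units [ 0.29  -6.663 -8.462]
turn about tool x (down): +units -8.472
scene [418  76  10  27 146] [422.4  89.1] [[376. 631.  25.]]
scene [396  85   8   8  47] [399.3  88.5] [[354. 565.  25.]]
scene [150 138  18  33 382] [158.7 153.5] [[ 407. -166.   25.]]
scene [100 187  29  29 333] [116.  205.5] [[ 542. -291.   25.]]
side [297 132  25  26 300] [308.8 143.3] [[ 526. -301.   25.]]
side [320 154  15  33 357] [327.2 169.1] [[ 440. -200.   25.]]
side [178 303  19  12  38] [186.8 309.6] [[596. 362.  25.]]
[[ 409.46250491 -289.84183167   40.        ]] [[ 408.84100043 -292.48492516   40.        ]]
```

Run:
```python
from h import *
goto((502,-201,190),25)
```

```text
tcp [ 236.3 -578.4  214.2] jawang -67.8 j6 -0.11 j1 -1.29
R [[-0.0, 0.378, -0.926], [0.001, -0.926, -0.378], [-1.0, -0.001, -0.0]]
total units [ 0.489 -4.978 -7.773]
turn about tool x (down): +units 10.903
```

step_arm --pt "0.05 -0.5 -0.78 0" --pt "0.05 -0.5 -0.78 0" --pt "0.05 -0.5 -0.78 0" --pt "0.05 -0.5 -0.78 0" --pt "0.05 -0.5 -0.78 0" --pt "0.05 -0.5 -0.78 0" --pt "0.05 -0.5 -0.78 0" --pt "0.05 -0.5 -0.78 0" --pt "0.05 -0.5 -0.78 0" --pt "0.05 -0.5 -0.78 0" --pt "0 0 0 -0.97" --pt "0 0 0 -0.97" --pt "0 0 0 -0.97" --pt "0 0 0 -0.97" --pt "0 0 0 -0.97" --pt "0 0 0 -0.97" --jaw 0.2

```text
t: 2.15
eef_pos: [502.8, -199.6, 189.4]
tcp_rot: [-1.533, 1.57, 2.814]
ft_force: [-1.2, -0.2, 0.4]
opening: 0.803
```

step_arm --pt "0 0 0 -0.97" --pt "0 0 0 -0.97" --pt "0 0 0 -0.97" --pt "0 0 0 -0.97" --pt "0 0 0 -0.97" --pt "0 0 0 -0.97" --pt "0 0 0 0" --pt "0 0 0 0"

```text
t: 3.15
eef_pos: [502.8, -199.7, 189.6]
tcp_rot: [-2.018, 1.571, 3.133]
ft_force: [0.4, -0.5, -0.3]
opening: 0.799
```

Run:
```python
from h import *
s=state();print(s['t'],s['opening']);goto((502,-201,190),25,s);snap('wrist','w1.png')
C=cam('wrist',s);print(proj(C,[(502,-201,92),(502,-201,83)]))
```

```text
3.15 0.7993738873059492
tcp [ 502.8 -199.7  189.6] jawang 25.2 j6 -0.94 j1 -0.5
R [[-0.0, 0.905, 0.425], [0.0, 0.425, -0.905], [-1.0, -0.0, -0.0]]
total units [-0.009 -0.026  0.017]
turn about tool x (down): +units 0.021
[[253.29767228 195.71577499]
 [253.36112155 193.49900469]]
```

View pics/w1.png

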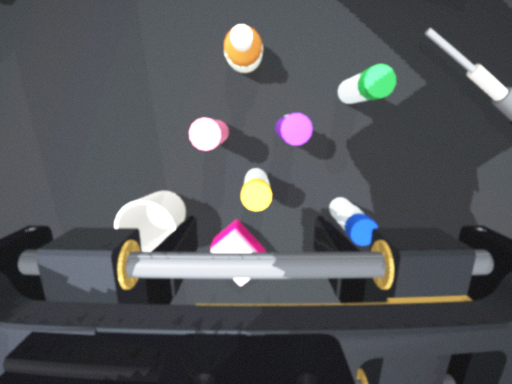

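Run:
```python
from h import *
im=cv2.imread('pics/w1.png')
s=state();C=cam('wrist',s)
hsv=cv2.cvtColor(im,cv2.COLOR_BGR2HSV)
for k,(lo,hi,x,z) in {'yel':((20,120,150),(33,255,255),(257,195),92),'grn':((45,100,100),(80,255,255),(377,82),92),'blu':((108,120,100),(125,255,255),(359,230),92),'capw':((0,0,180),(180,50,255),(242,38),80)}.items():
    m=cv2.inRange(hsv,lo,hi);N,l,st,cc=cv2.connectedComponentsWithStats(m);i=l[x[1],x[0]]
    c=cv2.findContours((l==i).astype(np.uint8),0,1)[0][0]
    (u,v),r=cv2.minEnclosingCircle(c);print(k,st[i],cc[i].round(1),(u,v),r,onz(C,(u,v),z).round(1),onz(C,cc[i],z).round(1))
a=im[0:280,100:420];cv2.imwrite('pics/w1z.png',cv2.resize(a,(686,600),interpolation=2))
```

```text
yel [     0      0    512    384 194855] [255.1 191. ] (255.5, 191.5) 319.30010986328125 [[ 502.2 -196.2   92. ]] [[ 501.6 -195.9   92. ]]
grn [ 358   63   39   37 1102] [377.1  81.5] (376.2808837890625, 80.85955047607422) 20.30917739868164 [[557.4 -55.7  92. ]] [[558.3 -55.8  92. ]]
blu [     0      0    512    384 196241] [255.3 191.4] (255.5, 191.5) 319.30010986328125 [[ 502.2 -196.2   92. ]] [[ 502.  -196.3   92. ]]
capw [230  24  23  27 496] [241.1  36.6] (241.0, 36.86538314819336) 13.472965240478516 [[429.3 -72.8  80. ]] [[429.3 -72.6  80. ]]
```

View pics/w1z.png

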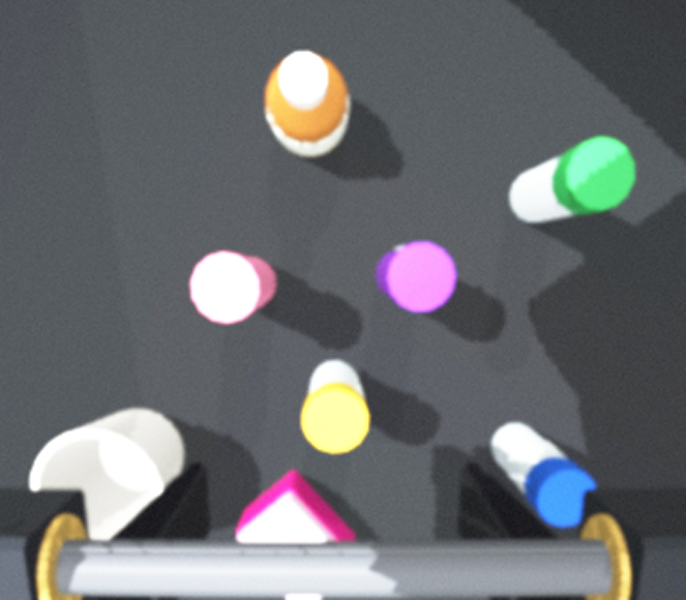

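Run:
```python
from h import *
im=cv2.imread('pics/w1.png')
s=state();C=cam('wrist',s)
print(im[195,257],im[60,242])
sub=im.astype(int); m=((sub[:,:,0]<140)&(sub[:,:,1]>150)&(sub[:,:,2]>150)).astype(np.uint8)
N,l,st,cc=cv2.connectedComponentsWithStats(m);i=l[195,257];print(st[i],cc[i])
u,v=cc[i]
P=onz(C,(u,v),92);print(P);goto((P[0,0],P[0,1],125),None,s)
```

```text
[173 255 255] [ 86 179 246]
[     0      0    512    384 194947] [255.33286996 191.55159607]
[[ 502.03976794 -196.34988234   92.        ]]
tcp [ 502.8 -199.7  189.6] jawang 25.2 j6 -0.94 j1 -0.5
R [[-0.0, 0.905, 0.426], [-0.0, 0.426, -0.905], [-1.0, -0.0, -0.0]]
total units [ 1.292  0.014 -0.067]
```

Run:
```python
from h import *
im=cv2.imread('pics/w1.png').astype(int)
s=state();C=cam('wrist',s)
m=((im[:,:,2]-im[:,:,0]>60)&(im[:,:,1]-im[:,:,0]>50)).astype(np.uint8)
N,l,st,cc=cv2.connectedComponentsWithStats(m);i=l[195,257];print(st[i],cc[i])
P=onz(C,cc[i],92);print(P);goto((P[0,0],P[0,1],64),None,s)
```

```text
[240 178  33  34 857] [255.86347725 194.8378063 ]
[[ 503.92439233 -199.12847003   92.        ]]
tcp [ 502.8 -199.7  189.6] jawang 25.2 j6 -0.94 j1 -0.5
R [[-0.0, 0.905, 0.426], [-0.0, 0.426, -0.905], [-1.0, -0.0, -0.0]]
total units [ 2.512  0.025 -0.   ]
```

step_arm --pt "0.6 0.025 0 0" --pt "0.6 0 0 0" --pt "0.6 0 0 0" --pt "0.5 0 0 0" --pt "0.25 0 0 0" --pt "0 0 0 0" --pt "0 0 0 0"

```text
t: 4.08
eef_pos: [504.4, -199.4, 62.9]
tcp_rot: [0.57, 1.57, -0.558]
ft_force: [0.0, -0.6, -0.8]
opening: 0.798
```

step_arm --pt "0 0 0 0" --pt "0 0 0 0" --pt "0 0 0 0" --pt "0 0 0 0" --pt "0 0 0 0" --pt "0 0 0 0" --pt "0 0 0 0" --pt "0 0 0 0" --jaw 1

```text
t: 5.08
eef_pos: [504.0, -199.1, 62.1]
tcp_rot: [-0.398, 1.571, -1.527]
ft_force: [0.3, -0.3, -0.6]
opening: 0.31
```

step_arm --pt "-0.2 0 0 0" --pt "-0.6 0 0 0" --pt "-0.8 0 0 0" --pt "-0.9 0 0 0" --pt "-0.9 0 0 0" --pt "0 0 0 0" --pt "0 0 0 0"

```text
t: 5.95
eef_pos: [503.6, -198.9, 231.8]
tcp_rot: [-2.287, 1.57, 2.867]
ft_force: [-0.3, 0.1, -1.5]
opening: 0.308
```

Run:
```python
from h import *
s=state();print(s['t'],s['opening'],s['ft_force']);goto((505,118,230),None,s);snap('scene','s1.png');snap('wrist','w2.png')
```

```text
5.95 0.3078286689356551 [-0.33830367  0.13371495 -1.51457616]
tcp [ 503.6 -198.9  231.8] jawang 25.3 j6 -0.94 j1 -0.5
R [[-0.0, 0.904, 0.428], [0.0, 0.428, -0.904], [-1.0, -0.0, -0.0]]
total units [ 0.037  2.739 -5.716]
```

View pics/s1.png

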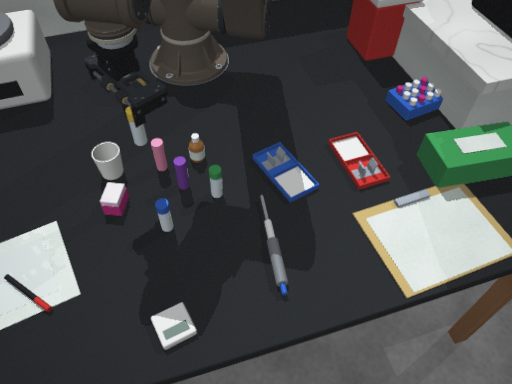

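View pics/w2.png

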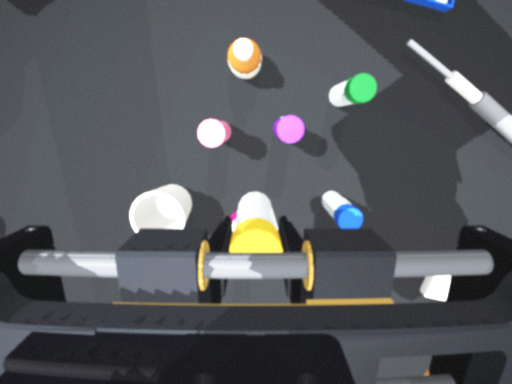

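step_arm --pt "0 0.5 -0.7 0" --pt "0 0.5 -0.7 0" --pt "0 0.5 -0.7 0" --pt "0 0.5 -0.7 0" --pt "0 0.4 -0.6 0" --pt "0 0.4 -0.57 0" --pt "0 0 0 0" --pt "0 0 0 0" --pt "0 0 0 0"

```text
t: 7.18
eef_pos: [545.4, 39.3, 231.8]
tcp_rot: [-1.803, 1.57, -2.932]
ft_force: [-0.1, 0.3, 0.3]
opening: 0.306
```

Run:
```python
from h import *
s=state();print(s['t'],s['opening'],s['ft_force']);goto((505,118,230),None,s);snap('wrist','w3.png')
import pickle;pickle.dump(s,open('s3.pkl','wb'))
C=cam('wrist',s);print(proj(C,[(545,129,16),(505,118,39)]))
```

```text
7.175 0.30636306552325293 [-0.12915924  0.28404882  0.2827089 ]
tcp [545.4  39.3 231.8] jawang 25.3 j6 -0.49 j1 -0.05
R [[-0.001, 0.904, 0.427], [-0.0, 0.427, -0.904], [-1.0, -0.001, -0.0]]
total units [ 0.036 -0.059 -1.768]
[[283.5438211  113.57038943]
 [252.54738337 106.92548748]]
```

View pics/w3.png

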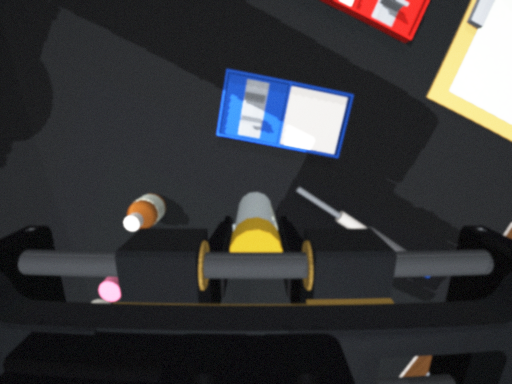

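Run:
```python
from h import *
import pickle
s=pickle.load(open('s3.pkl','rb'));C=cam('wrist',s)
im=cv2.imread('pics/w3.png');hsv=cv2.cvtColor(im,cv2.COLOR_BGR2HSV)
m=cv2.inRange(hsv,(105,120,90),(125,255,255))
N,l,st,cc=cv2.connectedComponentsWithStats(m);i=1+np.argmax(st[1:,4])
c=cv2.findContours((l==i).astype(np.uint8),0,1)[0][0][:,0]
for z in(16,10,0):print(z,cv2.minAreaRect(onz(C,c,z)[:,:2].astype(np.float32)))
r=cv2.minAreaRect(c);print(r)
print('eye',C[3])
a=im[60:165,205:365];cv2.imwrite('pics/w3z.png',cv2.resize(a,(800,525),interpolation=2))
```

```text
16 ((545.6653442382812, 128.03782653808594), (172.91627502441406, 88.92552947998047), 14.877243995666504)
10 ((546.1100463867188, 128.4584197998047), (175.61032104492188, 90.31102752685547), 14.877240180969238)
0 ((546.8511962890625, 129.15945434570312), (180.10052490234375, 92.62018585205078), 14.877237319946289)
((283.5490417480469, 113.57170104980469), (131.15200805664062, 69.4767837524414), 10.61965560913086)
eye [517.12441621 101.04132688 401.09875312]
```

View pics/w3z.png

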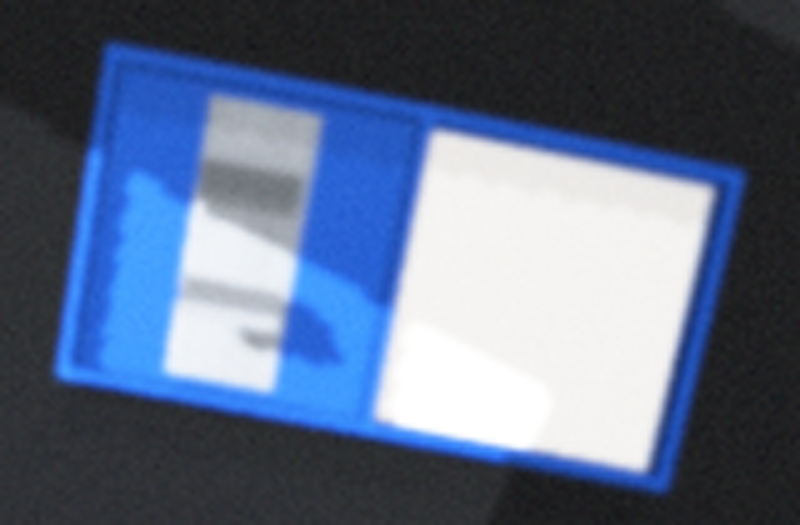

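Run:
```python
from h import *
goto((505,117.2,112))
```

```text
tcp [545.5  39.3 231.9] jawang 25.3 j6 -0.49 j1 -0.05
R [[-0.0, 0.904, 0.427], [-0.0, 0.427, -0.904], [-1.0, -0.0, -0.0]]
total units [ 2.398 -0.066 -1.754]
```

step_arm --pt "0 -0.016 -0.45 0" --pt "0 -0.016 -0.45 0" --pt "0 -0.016 -0.45 0" --pt "0 -0.018 -0.404 0" --pt "0.6 0 0 0" --pt "0.6 0 0 0" --pt "0.6 0 0 0" --pt "0.4 0 0 0" --pt "0.198 0 0 0" --pt "0 0 0 0" --pt "0 0 0 0" --pt "0 0 0 0"

```text
t: 8.72
eef_pos: [505.3, 118.1, 112.9]
tcp_rot: [1.144, 1.57, 0.016]
ft_force: [0.1, 0.3, -0.1]
opening: 0.311
```

Run:
```python
from h import *
s=state();print(s['t'],s['opening'],s['ft_force']);goto((505,117.2,66),None,s);a=snap('wrist','w4.png');b=snap('side','d4.png');c=snap('scene','s4.png')
b=b[150:300,170:340,::-1];c=c[90:230,200:360,::-1]
cv2.imwrite('pics/c4.png',np.hstack([cv2.resize(b,(400,353),interpolation=2),cv2.resize(c,(400,353),interpolation=2)]))
```

```text
8.725 0.3107032988611643 [ 0.09481524  0.27516901 -0.14711742]
tcp [505.3 118.1 112.9] jawang 25.3 j6 -0.34 j1 0.1
R [[0.001, 0.904, 0.428], [0.0, 0.428, -0.904], [-1.0, 0.001, 0.001]]
total units [ 0.938 -0.015  0.012]
```

View pics/c4.png

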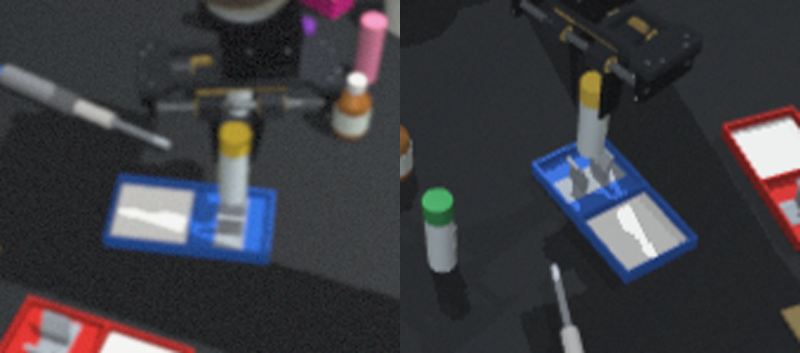

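View pics/w4.png

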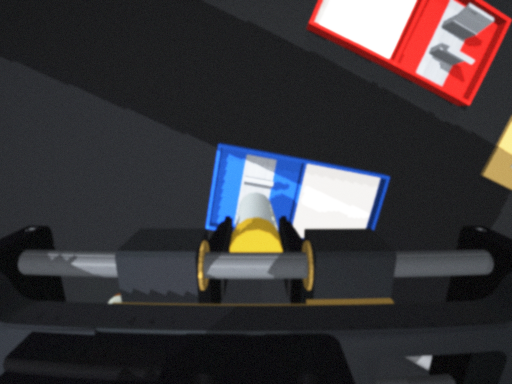

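step_arm --pt "0.1 -0.015 0.012 0" --pt "0.1 0 0 0" --pt "0.1 0 0 0" --pt "0.1 0 0 0" --pt "0.1 0 0 0" --pt "0.1 0 0 0" --pt "0.1 0 0 0" --pt "0.1 0 0 0" --pt "0 0 0 0" --pt "0 0 0 0"

```text
t: 10.12
eef_pos: [504.4, 117.1, 71.9]
tcp_rot: [-1.761, 1.57, -2.889]
ft_force: [-0.6, 1.0, -2.9]
opening: 0.308
```

step_arm --pt "0.04 0 0 0" --pt "0.04 0 0 0" --pt "0.04 0 0 0" --pt "0.02 0 0 0" --pt "0 0 0 0" --pt "0 0 0 0"

```text
t: 10.88
eef_pos: [504.9, 117.2, 66.0]
tcp_rot: [1.108, 1.57, -0.021]
ft_force: [-3.1, 0.0, 14.2]
opening: 0.307
```

step_arm --pt "0.02 0 0 0" --pt "0.02 0 0 0" --pt "0 0 0 0" --pt "0 0 0 0"

```text
t: 11.38
eef_pos: [505.6, 117.2, 65.5]
tcp_rot: [1.155, 1.567, 0.027]
ft_force: [-5.1, -1.0, 32.6]
opening: 0.305
```

Run:
```python
from h import *
s=state();print(s['t'],s['opening'],s['ft_force'],s['eef_pos']);b=snap('side','d5.png');c=snap('scene','s5.png')
A,B=cam('scene'),cam('side')
for im,C in((c,A),(b,B)):
    print(proj(C,[(505,117.2,96),(505,117.2,85),(505,117.2,39),(505,117.2,4)]).round(1).tolist())
b=b[150:300,170:340,::-1];c=c[90:230,200:360,::-1]
cv2.imwrite('pics/c5.png',np.hstack([cv2.resize(b,(400,353),interpolation=2),cv2.resize(c,(400,353),interpolation=2)]))
```

```text
11.375 0.3049995104911604 [-5.07566384 -0.95685396 32.6085967 ] [505.55147459 117.15607706  65.52499008]
[[276.5, 136.5], [276.3, 139.7], [275.4, 152.6], [274.7, 161.9]]
[[269.5, 220.3], [269.4, 223.4], [268.6, 236.1], [268.1, 245.1]]
```

View pics/c5.png

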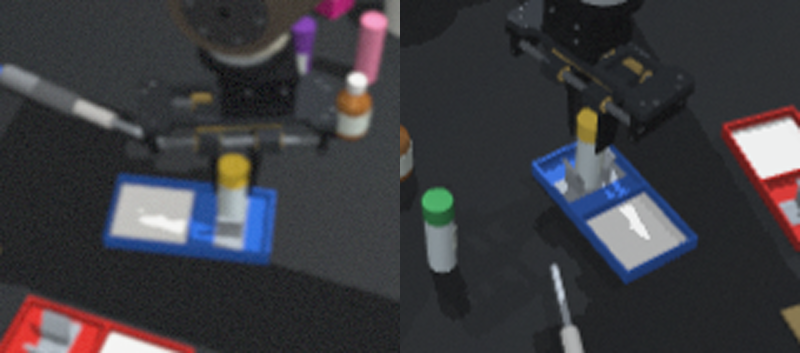

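step_arm --pt "-0.02 0 0 0" --pt "0 0 0 0" --pt "0 0 0 0" --pt "0 0 0 0" --pt "0 0 0 0"

```text
t: 12.1
eef_pos: [505.4, 117.2, 65.6]
tcp_rot: [1.156, 1.568, 0.027]
ft_force: [-2.5, -0.9, 20.5]
opening: 0.309
```

step_arm --pt "0 0 0 0" --pt "0 0 0 0" --pt "0 0 0 0" --pt "0 0 0 0" --pt "0 0 0 0" --pt "0 0 0 0" --jaw 0.3

```text
t: 12.85
eef_pos: [504.6, 117.1, 64.2]
tcp_rot: [-0.992, 1.571, -2.121]
ft_force: [0.4, -0.6, 0.1]
opening: 0.699
```

step_arm --pt "-0.2 0 0 0" --pt "-0.6 0 0 0" --pt "-0.8 0 0 0" --pt "-0.8 0 0 0" --pt "-0.6 0 0 0" --pt "0 0 0 0" --pt "0 0 0 0"

```text
t: 13.72
eef_pos: [504.2, 117.1, 213.9]
tcp_rot: [-1.688, 1.57, -2.816]
ft_force: [-0.7, 0.2, -0.4]
opening: 0.702
```

Run:
```python
from h import *
s=state();print(s['t'],s['opening'],s['ft_force']);goto((429,-72,200),32,s);a=snap('wrist','w6.png');b=snap('side','d6.png');c=snap('scene','s6.png')
C=cam('wrist',s);print(proj(C,[(505,117.2,96)]))
b=b[150:300,170:340,::-1];c=c[90:230,200:360,::-1]
cv2.imwrite('pics/c6.png',np.vstack([np.hstack([cv2.resize(b,(400,353),interpolation=2),cv2.resize(c,(400,353),interpolation=2)]),cv2.resize(a[60:200,:,::-1],(800,219))]))
```

```text
13.725 0.7018674949674191 [-0.66651784  0.18352082 -0.43025606]
tcp [504.2 117.1 213.9] jawang 25.3 j6 -0.34 j1 0.1
R [[-0.0, 0.904, 0.428], [-0.0, 0.428, -0.904], [-1.0, -0.001, -0.0]]
total units [ 0.279 -2.979  2.774]
turn about tool x (down): +units -0.832
[[255.41269985 190.33719971]]
```

View pics/c6.png

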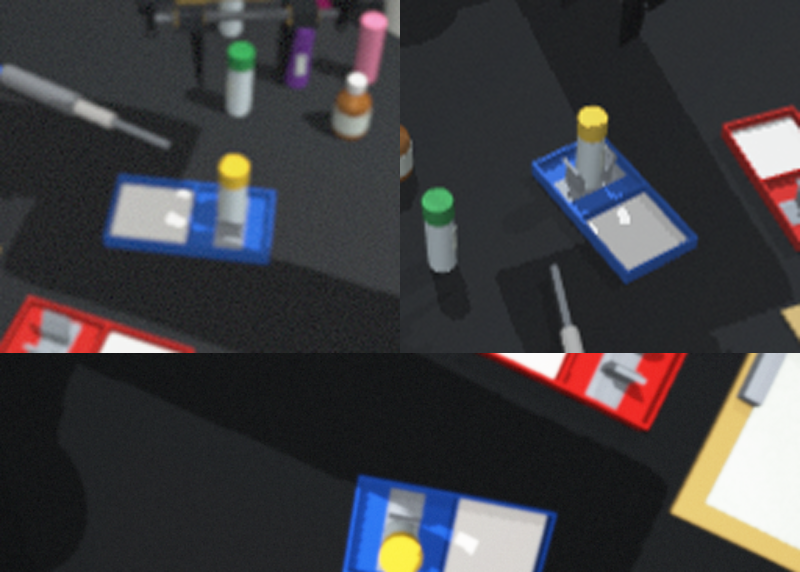

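step_arm --pt "0 -0.43 0.4 0" --pt "0 -0.43 0.4 0" --pt "0 -0.43 0.4 0" --pt "0 -0.43 0.4 0" --pt "0 -0.43 0.4 0" --pt "0.1 -0.43 0.4 0" --pt "0.18 -0.4 0.37 0" --pt "0 0 0 0" --pt "0 0 0 0" --jaw 0.2

```text
t: 15.0
eef_pos: [429.4, -71.5, 200.1]
tcp_rot: [-2.471, 1.57, 2.684]
ft_force: [0.0, 0.1, 0.7]
opening: 0.801
```

Run:
```python
from h import *
s=state();print(s['t'],s['opening']);a=snap('wrist','w7.png');C=cam('wrist',s)
im=a.astype(int);hsv=cv2.cvtColor(a,cv2.COLOR_RGB2HSV)
w=proj(C,[(429,-72.5,80)])[0];print(w)
m=cv2.inRange(hsv,(0,0,140),(180,70,255));N,l,st,cc=cv2.connectedComponentsWithStats(m)
for i in range(1,N):
    if st[i,4]>60 and np.hypot(*(cc[i]-w))<40: P=onz(C,cc[i],80)[0];print(st[i],cc[i],P); 
m=cv2.inRange(hsv,(8,100,60),(22,255,255));N,l,st,cc=cv2.connectedComponentsWithStats(m)
for i in range(1,N):
    if st[i,4]>100: print('amber',st[i],cc[i],onz(C,cc[i],48))
goto((429,-72.5,18),None,s)
```

```text
15.0 0.8006687380400226
[253.91616251 190.31347614]
[236 161  36  21 229] [252.36681223 167.63318777] [417.20581568 -51.29125261  80.        ]
[244 177  21  23 382] [253.91099476 188.20942408] [428.01890574 -70.43481525  80.        ]
amber [252 167  20  31 209] [264.55502392 179.77990431] [[437.90799614 -62.70309675  48.        ]]
amber [116 239  25  51 476] [127.43277311 262.59663866] [[ 326.07333127 -234.96030426   48.        ]]
amber [371 239  24  51 501] [383.46307385 262.69461078] [[622.87873198 -94.48252252  48.        ]]
amber [341 295 132  10 668] [416.11077844 300.01197605] [[ 695.39263347 -123.25577307   48.        ]]
amber [203 304  92   2 119] [241.12605042 304.77310924] [[ 483.30781804 -227.68878804   48.        ]]
amber [357 368  12  16 116] [362.01724138 376.21551724] [[ 697.44731455 -266.58158882   48.        ]]
tcp [429.4 -71.5 200.1] jawang 25.3 j6 -0.76 j1 -0.32
R [[-0.0, 0.904, 0.428], [0.0, 0.428, -0.904], [-1.0, -0.0, -0.0]]
total units [ 3.641 -0.016  0.016]
```

View pics/w7.png

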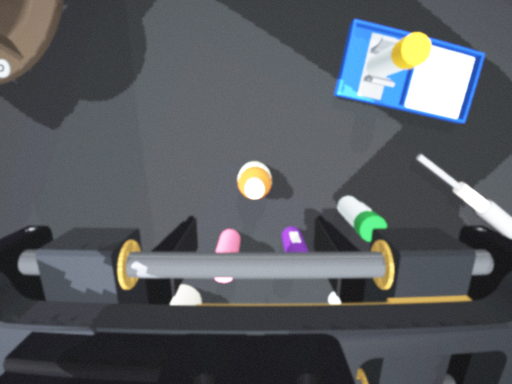

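step_arm --pt "0.6 -0.016 -0.03 0" --pt "0.7 0 0 0" --pt "0.7 0 0 0" --pt "0.7 0 0 0" --pt "0.5 0 0 0" --pt "0.3 0 0 0" --pt "0.1 0 0 0" --pt "0 0 0 0" --pt "0 0 0 0"

```text
t: 16.18
eef_pos: [428.3, -70.7, 20.8]
tcp_rot: [0.747, 1.57, -0.382]
ft_force: [0.0, 0.6, -1.0]
opening: 0.8
```

step_arm --pt "0 0 0 0" --pt "0 0 0 0" --pt "0 0 0 0" --pt "0 0 0 0" --pt "0 0 0 0" --pt "0 0 0 0" --pt "0 0 0 0" --pt "0 0 0 0" --jaw 1

```text
t: 17.18
eef_pos: [427.9, -70.8, 20.2]
tcp_rot: [-0.201, 1.571, -1.33]
ft_force: [-1.4, 0.3, 2.5]
opening: 0.415
```

step_arm --pt "-0.2 0 0 0" --pt "-0.6 0 0 0" --pt "-0.8 0 0 0" --pt "-0.8 0 0 0" --pt "-0.8 0 0 0" --pt "-0.4 0 0 0" --pt "0 0 0 0" --pt "0 0 0 0"

```text
t: 18.18
eef_pos: [427.4, -70.6, 199.6]
tcp_rot: [-2.266, 1.57, 2.888]
ft_force: [-0.4, -0.6, -0.3]
opening: 0.409
```

Run:
```python
from h import *
s=state();print(s['t'],s['opening'],s['ft_force']);
y=np.radians(14.88);goto((545.6+42*np.cos(y),128+42*np.sin(y),200),None,s)
print(545.6+42*np.cos(y),128+42*np.sin(y));snap('scene','s8.png')
```

```text
18.175 0.40933438214819967 [-0.43777101 -0.57089826 -0.26379696]
tcp [427.4 -70.6 199.6] jawang 25.3 j6 -0.76 j1 -0.32
R [[-0.001, 0.904, 0.428], [0.0, 0.428, -0.904], [-1.0, -0.001, -0.001]]
total units [-0.01   4.663 -2.426]
586.191562622308 138.7854088415439
```

View pics/s8.png

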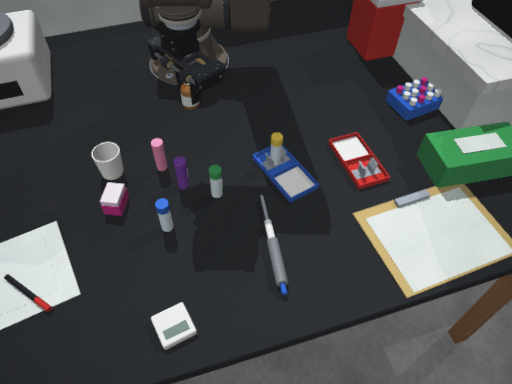

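step_arm --pt "0 0.6 -0.31 0" --pt "0 0.6 -0.31 0" --pt "0 0.6 -0.31 0" --pt "0 0.6 -0.31 0" --pt "0 0.6 -0.31 0" --pt "0 0.6 -0.31 0" --pt "0 0.6 -0.31 0" --pt "0 0.463 -0.256 0" --pt "0 0 0 0" --pt "0 0 0 0" --pt "0 0 0 0"

```text
t: 19.6
eef_pos: [586.3, 138.0, 199.9]
tcp_rot: [-1.694, 1.57, -2.823]
ft_force: [-0.8, -1.0, -1.3]
opening: 0.416
```

Run:
```python
from h import *
s=state();print(s['t'],s['opening'],s['ft_force']);
goto((586.2,138.8,25),None,s);snap('wrist','w9.png')
```

```text
19.6 0.4157539135901806 [-0.76453963 -0.9655253  -1.34090788]
tcp [586.3 138.  199.9] jawang 25.3 j6 -0.32 j1 0.12
R [[-0.001, 0.904, 0.427], [-0.0, 0.427, -0.904], [-1.0, -0.001, -0.0]]
total units [ 3.498  0.009 -0.015]
```

View pics/w9.png

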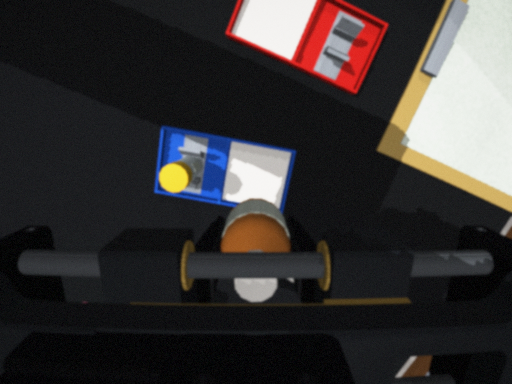

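step_arm --pt "0 0 0 -0.9" --pt "0 0 0 -0.9" --pt "0 0 0 -0.9" --pt "0 0 0 -0.9" --pt "0 0 0 -0.9" --pt "0 0 0 -0.9" --pt "0.6 0 0 0" --pt "0.7 0 0 0" --pt "0.7 0 0 0" --pt "0.6 0 0 0" --pt "0.4 0 0 0" --pt "0.2 0 0 0" --pt "0.1 0 0 0" --pt "0 0 0 0" --pt "0 0 0 0"

```text
t: 21.52
eef_pos: [587.0, 138.6, 35.9]
tcp_rot: [0.414, 1.57, 0.04]
ft_force: [0.2, -0.3, -0.9]
opening: 0.413
```

Run:
```python
from h import *
s=state();print(s['t'],s['opening'],s['ft_force']);
goto((586.2,138.8,24.5),None,s);b=snap('side','d10.png');c=snap('scene','s10.png')
b=b[150:300,170:340,::-1];c=c[90:230,200:360,::-1]
cv2.imwrite('pics/c10.png',np.hstack([cv2.resize(b,(400,353),interpolation=2),cv2.resize(c,(400,353),interpolation=2)]))
```

```text
21.525 0.4126726590675114 [ 0.20900348 -0.29262626 -0.85181487]
tcp [587.  138.6  35.9] jawang 68.5 j6 -1.07 j1 0.12
R [[0.001, 0.366, 0.931], [0.0, 0.931, -0.366], [-1.0, 0.0, 0.001]]
total units [ 0.229 -0.003 -0.017]
```

View pics/c10.png

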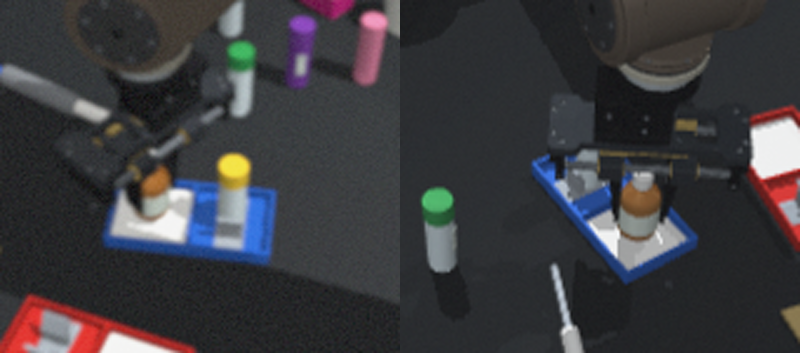

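step_arm --pt "0.1 0 0 0" --pt "0.1 0 0 0" --pt "0.04 0 0 0" --pt "0 0 0 0" --pt "0 0 0 0" --pt "0 0 0 0"

```text
t: 22.38
eef_pos: [586.7, 138.6, 24.2]
tcp_rot: [0.11, 1.57, -0.265]
ft_force: [-5.3, -1.6, 15.6]
opening: 0.412
```

step_arm --pt "0 0 0 0" --pt "0 0 0 0" --pt "0 0 0 0" --pt "0 0 0 0" --pt "0 0 0 0" --jaw 0.35

```text
t: 23.0
eef_pos: [586.7, 138.6, 23.1]
tcp_rot: [-1.827, 1.571, -2.202]
ft_force: [0.6, 0.4, -0.3]
opening: 0.65
```

step_arm --pt "-0.2 0 0 0" --pt "-0.6 0 0 0" --pt "-0.8 0 0 0" --pt "-0.8 0 0 0" --pt "-0.8 0 0 0" --pt "-0.4 0 0 0" --pt "0 0 0 0" --pt "0 0 0 0"

```text
t: 24.0
eef_pos: [586.2, 138.6, 202.5]
tcp_rot: [-2.569, 1.57, -2.943]
ft_force: [0.1, 0.2, -0.2]
opening: 0.649
```

Run:
```python
from h import *
s=state();print(s['t'],s['opening'],s['ft_force']);
goto((559,-55,190),25,s);b=snap('side','d11.png');c=snap('scene','s11.png');snap('wrist','w11.png')
b=b[150:300,170:340,::-1];c=c[90:230,200:360,::-1]
cv2.imwrite('pics/c11.png',np.hstack([cv2.resize(b,(400,353),interpolation=2),cv2.resize(c,(400,353),interpolation=2)]))
```

```text
24.0 0.649045600853545 [ 0.09563468  0.1993147  -0.15672168]
tcp [586.2 138.6 202.5] jawang 68.5 j6 -1.07 j1 0.12
R [[-0.001, 0.366, 0.931], [-0.0, 0.931, -0.366], [-1.0, -0.001, -0.001]]
total units [ 0.251 -3.802  0.91 ]
turn about tool x (down): +units 5.442
```

View pics/c11.png

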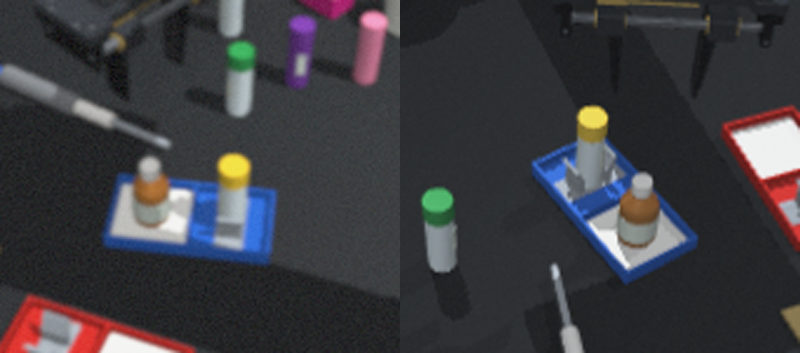

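View pics/w11.png

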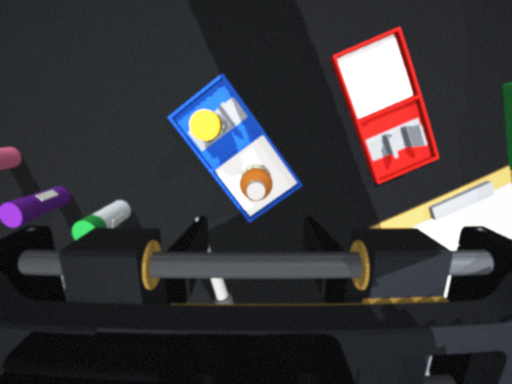

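step_arm --pt "0 -0.54 0.13 0" --pt "0 -0.54 0.13 0" --pt "0 -0.54 0.13 0" --pt "0 -0.54 0.13 0" --pt "0 -0.54 0.13 0" --pt "0.1 -0.54 0.13 0" --pt "0.15 -0.54 0.13 0" --pt "0 0 0 0.99" --pt "0 0 0 0.99" --pt "0 0 0 0.99" --pt "0 0 0 0.99" --pt "0 0 0 0.99" --pt "0 0 0 0.99" --pt "0 0 0 0.99" --pt "0 0 0 0.99" --pt "0 0 0 0" --pt "0 0 0 0" --jaw 0.2

```text
t: 26.28
eef_pos: [559.8, -53.9, 190.4]
tcp_rot: [-1.64, 1.57, -3.117]
ft_force: [-0.2, -0.1, 0.4]
opening: 0.8
```

Run:
```python
from h import *
s=state();print(s['t'],s['opening']);a=snap('wrist','w12.png');C=cam('wrist',s)
im=a.astype(int)
m=((im[:,:,1]-im[:,:,0]>40)&(im[:,:,1]-im[:,:,2]>30)).astype(np.uint8)
N,l,st,cc=cv2.connectedComponentsWithStats(m)
for i in range(1,N):
    if st[i,4]>100: print(st[i],cc[i],onz(C,cc[i],92),onz(C,cc[i],82))
goto((558,-55.7,62),None,s)
```

```text
26.275 0.8000165608104811
[240 177  32  34 497] [258.73239437 193.46881288] [[563.77688182 -52.07612019  92.        ]] [[564.12757385 -54.54582473  82.        ]]
tcp [559.8 -53.9 190.4] jawang 5.4 j6 -0.31 j1 -0.21
R [[-0.001, 0.996, 0.093], [-0.0, 0.093, -0.996], [-1.0, -0.001, -0.0]]
total units [ 2.567 -0.037  0.032]
```

View pics/w12.png

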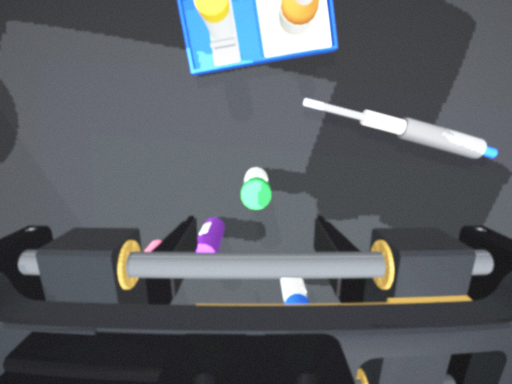

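Run:
```python
from h import *
s=state();C=cam('wrist',s)
P=onz(C,(256,194),92)[0];print(P);goto((P[0],P[1],62),None,s)
```

```text
[561.20912146 -52.86887204  92.        ]
tcp [559.8 -53.9 190.5] jawang 5.3 j6 -0.31 j1 -0.21
R [[-0.0, 0.996, 0.093], [-0.0, 0.093, -0.996], [-1.0, -0.0, -0.0]]
total units [ 2.569  0.031 -0.018]
```

step_arm --pt "0.6 0.03 -0.018 0" --pt "0.6 0 0 0" --pt "0.6 0 0 0" --pt "0.5 0 0 0" --pt "0.27 0 0 0" --pt "0 0 0 0" --pt "0 0 0 0"

```text
t: 27.2
eef_pos: [561.8, -53.0, 63.0]
tcp_rot: [1.207, 1.57, -0.273]
ft_force: [-0.1, -0.5, -0.0]
opening: 0.8
```

step_arm --pt "0 0 0 0" --pt "0 0 0 0" --pt "0 0 0 0" --pt "0 0 0 0" --pt "0 0 0 0" --pt "0 0 0 0" --pt "0 0 0 0" --pt "0 0 0 0" --jaw 1

```text
t: 28.2
eef_pos: [561.3, -52.9, 62.2]
tcp_rot: [-0.24, 1.571, -1.721]
ft_force: [0.4, 0.2, -0.2]
opening: 0.309
```

step_arm --pt "-0.2 0 0 0" --pt "-0.6 0 0 0" --pt "-0.8 0 0 0" --pt "-0.9 0 0 0" --pt "-0.9 0 0 0" --pt "0 0 0 0" --pt "0 0 0 0"

```text
t: 29.08
eef_pos: [560.9, -52.8, 232.1]
tcp_rot: [-1.484, 1.571, -2.964]
ft_force: [-0.5, 0.5, -1.6]
opening: 0.309
```

Run:
```python
from h import *
s=state();print(s['t'],s['opening'],s['ft_force']);goto((570,235,232),None,s)
```

```text
29.075 0.30892485942154696 [-0.52434491  0.47727989 -1.59342026]
tcp [560.9 -52.8 232.1] jawang 5.2 j6 -0.3 j1 -0.21
R [[-0.0, 0.996, 0.09], [-0.0, 0.09, -0.996], [-1.0, -0.0, 0.0]]
total units [ 1.000e-03  7.010e-01 -5.715e+00]
```

step_arm --pt "0 0.09 -0.72 0" --pt "0 0.09 -0.72 0" --pt "0 0.09 -0.72 0" --pt "0 0.09 -0.72 0" --pt "0 0.09 -0.72 0" --pt "0 0.09 -0.72 0" --pt "0 0.08 -0.7 0" --pt "0 0.08 -0.695 0" --pt "0 0 0 0" --pt "0 0 0 0" --pt "0 0 0 0"

```text
t: 30.45
eef_pos: [570.3, 233.9, 231.8]
tcp_rot: [-1.121, 1.57, -2.603]
ft_force: [0.9, 0.8, -0.4]
opening: 0.309
```

Run:
```python
from h import *
s=state();print(s['t'],s['opening'],s['ft_force'])
a=snap('wrist','w13.png');C=cam('wrist',s);im=a[:,:,::-1]
hsv=cv2.cvtColor(im,cv2.COLOR_BGR2HSV)
m=cv2.inRange(hsv,(0,130,70),(6,255,255))|cv2.inRange(hsv,(174,130,70),(180,255,255))
N,l,st,cc=cv2.connectedComponentsWithStats(m);i=1+np.argmax(st[1:,4]);print(st[i])
c=cv2.findContours((l==i).astype(np.uint8),0,1)[0][0][:,0]
r=cv2.minAreaRect(onz(C,c,16)[:,:2].astype(np.float32));print(r,C[3])
c0=np.array(r[0]);th=np.radians(r[2] if r[1][0]>r[1][1] else r[2]-90);ax=np.array([np.cos(th),np.sin(th)])
print('clip',c0+42*ax,'open',c0-42*ax,np.degrees(th))
goto((*(c0+42*ax),112),None,s)
x,y,w,h=st[i][:4];z=im[max(y-10,0):y+h+10,x-10:x+w+10];k=560/max(z.shape);cv2.imwrite('pics/w13z.png',cv2.resize(z,None,fx=k,fy=k,interpolation=2))
```

```text
30.45 0.3085249942786689 [ 0.91592686  0.75750282 -0.40165638]
[ 192   68  134   75 4059]
((565.2369384765625, 325.1509704589844), (172.6368865966797, 88.47248840332031), 2.413825273513794) [565.22084016 301.98389803 401.14655852]
clip [607.19967173 326.91987343] open [523.27420522 323.38206749] 2.413825273513794
tcp [570.3 233.9 231.8] jawang 5.1 j6 0.19 j1 0.28
R [[-0.001, 0.996, 0.089], [-0.0, 0.089, -0.996], [-1.0, -0.001, 0.0]]
total units [ 2.396  0.902 -1.787]
```

View pics/w13.png

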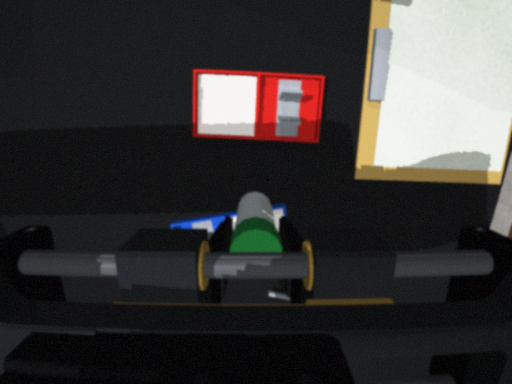

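View pics/w13z.png

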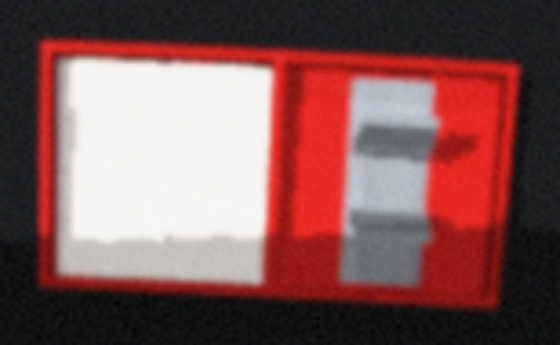

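step_arm --pt "0 0.22 -0.45 0" --pt "0 0.22 -0.45 0" --pt "0 0.22 -0.45 0" --pt "0 0.24 -0.437 0" --pt "0.6 0 0 0" --pt "0.6 0 0 0" --pt "0.6 0 0 0" --pt "0.4 0 0 0" --pt "0.2 0 0 0" --pt "0 0 0 0" --pt "0 0 0 0" --pt "0 0 0 0"

```text
t: 32.0
eef_pos: [607.4, 328.0, 113.1]
tcp_rot: [1.788, 1.569, 0.308]
ft_force: [-0.8, 0.7, -0.1]
opening: 0.307
```

Run:
```python
from h import *
s=state();print(s['t'],s['opening'],s['ft_force']);goto((607.2,326.9,66),None,s);b=snap('side','d14.png');c=snap('scene','s14.png')
b=b[190:350,120:290,::-1];c=c[70:210,300:460,::-1]
cv2.imwrite('pics/c14.png',np.hstack([cv2.resize(b,(400,353),interpolation=2),cv2.resize(c,(400,353),interpolation=2)]))
```

```text
32.0 0.30693187862738813 [-0.76415432  0.65274186 -0.09994291]
tcp [607.4 328.  113.1] jawang 5.2 j6 0.31 j1 0.4
R [[0.001, 0.996, 0.09], [0.0, 0.09, -0.996], [-1.0, 0.001, -0.0]]
total units [ 0.942 -0.008  0.021]
```

View pics/c14.png

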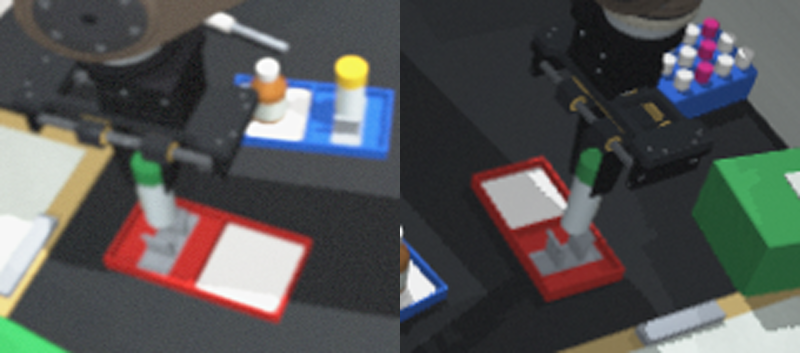

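step_arm --pt "0.1 -0.008 0.021 0" --pt "0.1 0 0 0" --pt "0.1 0 0 0" --pt "0.1 0 0 0" --pt "0.1 0 0 0" --pt "0.1 0 0 0" --pt "0.1 0 0 0" --pt "0.1 0 0 0" --pt "0 0 0 0" --pt "0 0 0 0"

```text
t: 33.35
eef_pos: [606.5, 326.7, 71.7]
tcp_rot: [-1.188, 1.57, -2.668]
ft_force: [0.5, -0.1, -2.9]
opening: 0.314
```

step_arm --pt "0.04 0 0 0" --pt "0.04 0 0 0" --pt "0.04 0 0 0" --pt "0.02 0 0 0" --pt "0 0 0 0" --pt "0 0 0 0"

```text
t: 34.1
eef_pos: [607.0, 327.0, 66.1]
tcp_rot: [1.841, 1.57, 0.361]
ft_force: [-1.8, -0.5, 9.1]
opening: 0.309
```

step_arm --pt "0.02 0 0 0" --pt "0.02 0 0 0" --pt "0 0 0 0" --pt "0 0 0 0" --pt "0 0 0 0"

```text
t: 34.72
eef_pos: [607.2, 327.2, 66.0]
tcp_rot: [1.916, 1.568, 0.436]
ft_force: [-6.6, -1.8, 22.9]
opening: 0.309
```

step_arm --pt "-0.02 0 0 0" --pt "0 0 0 0" --pt "0 0 0 0" --pt "0 0 0 0" --pt "0 0 0 0"

```text
t: 35.35
eef_pos: [607.1, 327.1, 66.1]
tcp_rot: [1.905, 1.569, 0.425]
ft_force: [-3.9, -1.0, 15.4]
opening: 0.311
```

Run:
```python
from h import *
s=state();print(s['t'],s['opening'],s['ft_force'],s['eef_pos'])
b=snap('side','d15.png');c=snap('scene','s15.png')
b=b[190:350,120:290,::-1];c=c[70:210,300:460,::-1]
cv2.imwrite('pics/c15.png',np.hstack([cv2.resize(b,(400,353),interpolation=2),cv2.resize(c,(400,353),interpolation=2)]))
```

```text
35.35 0.3110720521967372 [-3.86081701 -1.03592465 15.39603206] [607.08839643 327.11731579  66.05958775]
```

View pics/c15.png

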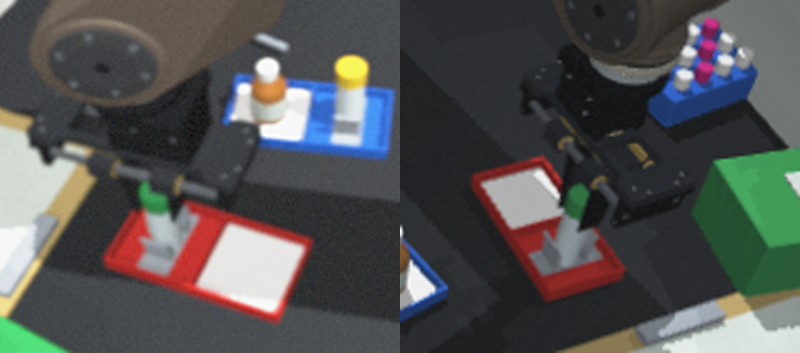

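step_arm --pt "0 0 0 0" --pt "0 0 0 0" --pt "0 0 0 0" --pt "0 0 0 0" --pt "0 0 0 0" --pt "0 0 0 0" --jaw 0.3

```text
t: 36.2
eef_pos: [606.8, 326.8, 64.1]
tcp_rot: [-0.432, 1.571, -1.912]
ft_force: [0.5, 0.6, 1.0]
opening: 0.703
```

step_arm --pt "-0.2 0 0 0" --pt "-0.6 0 0 0" --pt "-0.8 0 0 0" --pt "-0.8 0 0 0" --pt "-0.6 0 0 0" --pt "0 0 0 0" --pt "0 0 0 0"

```text
t: 37.08
eef_pos: [606.5, 326.7, 213.7]
tcp_rot: [-1.142, 1.57, -2.623]
ft_force: [0.5, -0.3, -0.5]
opening: 0.702
```

Run:
```python
from h import *
s=state();print(s['t'],s['opening'],s['ft_force'],s['eef_pos']);goto((530,-340,215),None,s)
a=snap('wrist','w16.png');b=snap('side','d16.png');c=snap('scene','s16.png')
b=b[190:350,120:290,::-1];c=c[70:210,300:460,::-1]
cv2.imwrite('pics/c16.png',np.vstack([np.hstack([cv2.resize(b,(400,353),interpolation=2),cv2.resize(c,(400,353),interpolation=2)]),cv2.resize(a[60:200,:,::-1],(800,219))]))
A,B=cam('scene'),cam('side')
for n,C in (('scene',A),('side',B)):
    hsv=cv2.cvtColor(cv2.imread(f"pics/{'s' if n=='scene' else 'd'}16.png"),cv2.COLOR_BGR2HSV)
    m=cv2.inRange(hsv,(145,25,70),(178,255,255))
    N,_,st,cc=cv2.connectedComponentsWithStats(m)
    for i in range(1,N):
        if st[i,4]>100: print(n,st[i],cc[i].round(1),onz(C,cc[i],27).round(0))
```

```text
37.075 0.7015345449267356 [ 0.54797725 -0.33092109 -0.54383003] [606.45115676 326.66387409 213.68646186]
tcp [606.5 326.7 213.7] jawang 5.2 j6 0.31 j1 0.4
R [[-0.001, 0.996, 0.09], [-0.0, 0.09, -0.996], [-1.0, -0.001, 0.0]]
total units [-0.02  -2.727 13.141]
scene [150 137  18  34 387] [158.7 153.3] [[ 408. -166.   27.]]
scene [101 187  28  29 328] [116.2 205.3] [[ 543. -291.   27.]]
side [297 138  25  22 333] [308.7 148.4] [[ 518. -273.   27.]]
side [320 154  16  33 392] [326.8 169.7] [[ 440. -195.   27.]]
```

View pics/c16.png

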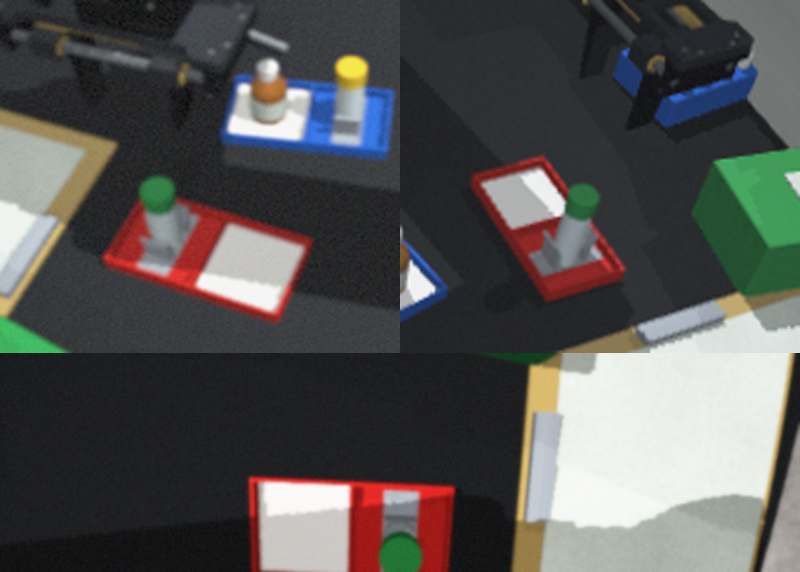

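step_arm --pt "0 -0.195 0.94 0" --pt "0 -0.195 0.94 0" --pt "0 -0.195 0.94 0" --pt "0 -0.195 0.94 0" --pt "0 -0.195 0.94 0" --pt "0 -0.195 0.94 0" --pt "0 -0.195 0.94 0" --pt "0 -0.195 0.94 0" --pt "0 -0.195 0.94 0" --pt "0 -0.195 0.94 0" --pt "0 -0.195 0.94 0" --pt "0 -0.195 0.94 0" --pt "0 -0.195 0.94 0" --pt "0 -0.195 0.92 0" --pt "0 0 0 0" --pt "0 0 0 0"

```text
t: 39.22
eef_pos: [530.0, -339.2, 213.5]
tcp_rot: [-2.433, 1.569, 2.37]
ft_force: [0.4, -0.5, 0.2]
opening: 0.7
```

Run:
```python
from h import *
import pickle
s=state();print(s['t'],s['opening'],s['eef_pos']);pickle.dump(s,open('s17.pkl','wb'))
a=snap('wrist','w17.png')
```

```text
39.225 0.6999377796370607 [ 529.97279167 -339.20816377  213.53737576]
```

View pics/w17.png

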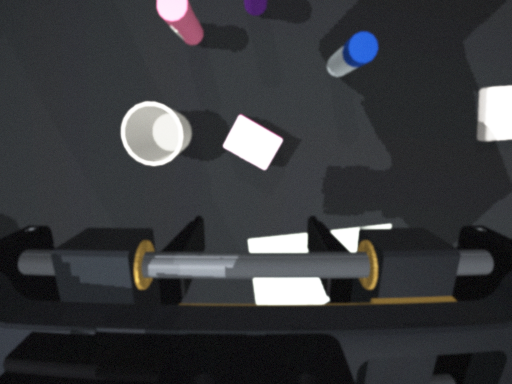

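Run:
```python
from h import *
import pickle
s=pickle.load(open('s17.pkl','rb'));C=cam('wrist',s);im=cv2.imread('pics/w17.png')
g=cv2.cvtColor(im,cv2.COLOR_BGR2GRAY)
N,l,st,cc=cv2.connectedComponentsWithStats((g>150).astype(np.uint8));i=l[142,252];print(st[i])
c=cv2.findContours((l==i).astype(np.uint8),0,1)[0][0][:,0]
r=cv2.minAreaRect(onz(C,c,50)[:,:2].astype(np.float32));print(r,C[3])
bk=onz(C,(151,133),75);print('beaker',bk)
for a in (r[2],r[2]+90):print(a)
goto((r[0][0],r[0][1],120),None)
```

```text
[ 223  115   60   55 1898]
((522.8341674804688, -292.949951171875), (43.73611831665039, 59.35850143432617), 65.84125518798828) [ 524.86254753 -271.40136912  382.93368361]
beaker [[ 412.56803973 -290.43005249   75.        ]]
65.84125518798828
155.84125518798828
tcp [ 530.2 -338.8  213.8] jawang 5.2 j6 -0.76 j1 -0.67
R [[-0.001, 0.996, 0.091], [0.001, 0.091, -0.996], [-1.0, -0.001, -0.001]]
total units [ 1.877 -0.062 -0.925]
```

step_arm --pt "0 -0.03 -0.46 0" --pt "0 -0.032 -0.465 0" --pt "0.2 0 0 -0.95" --pt "0.2 0 0 -0.95" --pt "0.2 0 0 -0.95" --pt "0 0 0 -0.95" --pt "0 0 0 -0.95" --pt "0 0 0 -0.95" --pt "0 0 0 -0.95" --pt "0 0 0 -0.93" --pt "0 0 0 0" --pt "0 0 0 0" --pt "0 0 0 0" --jaw 0.15

```text
t: 40.9
eef_pos: [523.0, -293.7, 184.3]
tcp_rot: [-0.544, 1.571, -0.967]
ft_force: [0.1, -0.5, -0.6]
opening: 0.847
```

Run:
```python
from h import *
s=state();C=cam('wrist',s);print(s['t'],s['opening'])
a=snap('wrist','w18.png');g=cv2.cvtColor(a,cv2.COLOR_RGB2GRAY)
p=proj(C,[(522.8,-293,50)])[0];print(p)
N,l,st,cc=cv2.connectedComponentsWithStats((g>150).astype(np.uint8));i=l[int(p[1]),int(p[0])];print(st[i])
c=cv2.findContours((l==i).astype(np.uint8),0,1)[0][0][:,0]
r=cv2.minAreaRect(onz(C,c,50)[:,:2].astype(np.float32));print(r)
goto((r[0][0],r[0][1],15),65.8,s)
```

```text
40.9 0.8473606043290982
[255.69725356 186.04037803]
[ 235  157   42   55 2201]
((521.1614379882812, -292.7476806640625), (45.04507064819336, 61.094520568847656), 65.76899719238281)
tcp [ 523.  -293.7  184.3] jawang 65.7 j6 -1.77 j1 -0.62
R [[0.0, 0.411, 0.912], [-0.0, 0.912, -0.411], [-1.0, -0.0, 0.0]]
total units [ 3.386e+00  3.000e-03 -4.100e-02]
turn about tool x (down): +units -0.007
```

View pics/w18.png

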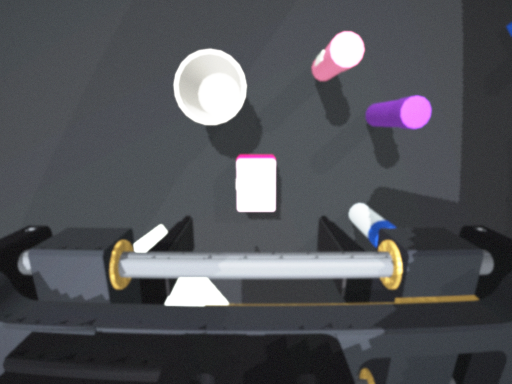

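step_arm --pt "0.6 0 -0.02 0" --pt "0.7 0 0 0" --pt "0.7 0 0 0" --pt "0.7 0 0 0" --pt "0.4 0 0 0" --pt "0.2 0 0 0" --pt "0.086 0 0 0" --pt "0 0 0 0" --pt "0 0 0 0"

```text
t: 42.08
eef_pos: [522.3, -293.8, 15.7]
tcp_rot: [-0.245, 1.569, -0.667]
ft_force: [0.0, 0.3, -0.5]
opening: 0.847
```

step_arm --pt "0 0 0 0" --pt "0 0 0 0" --pt "0 0 0 0" --pt "0 0 0 0" --pt "0 0 0 0" --pt "0 0 0 0" --pt "0 0 0 0" --pt "0 0 0 0" --jaw 1

```text
t: 43.08
eef_pos: [522.0, -293.6, 15.0]
tcp_rot: [-0.814, 1.571, -1.236]
ft_force: [-0.3, -0.5, 0.1]
opening: 0.46
```

step_arm --pt "-0.2 0 0 0" --pt "-0.6 0 0 0" --pt "-0.8 0 0 0" --pt "-0.8 0 0 0" --pt "-0.8 0 0 0" --pt "-0.6 0 0 0" --pt "0 0 0 0" --pt "0 0 0 0"

```text
t: 44.08
eef_pos: [521.6, -293.3, 204.3]
tcp_rot: [3.005, 1.57, 2.583]
ft_force: [0.2, 0.7, -1.3]
opening: 0.461
```

Run:
```python
from h import *
s=state();print(s['t'],s['opening'],s['ft_force']);goto((523.3,323.4,205),92.4,s)
snap('wrist','w19.png')
```

```text
44.075 0.4613170906561203 [ 0.23371314  0.72342558 -1.34308647]
tcp [ 521.6 -293.3  204.3] jawang 65.8 j6 -1.77 j1 -0.62
R [[-0.001, 0.41, 0.912], [0.001, 0.912, -0.41], [-1.0, 0.0, -0.001]]
total units [-8.0000e-03  1.1266e+01 -5.0210e+00]
turn about tool x (down): +units -3.323
```

View pics/w19.png

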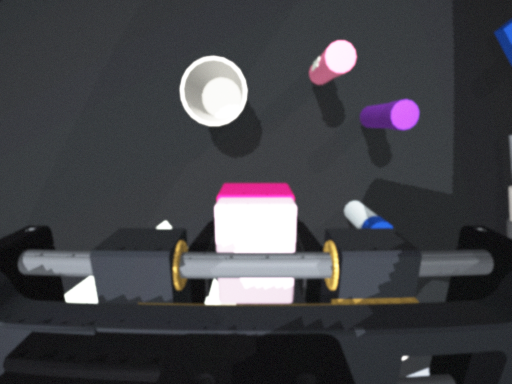

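step_arm --pt "0 0.704 -0.314 0" --pt "0 0.704 -0.314 0" --pt "0 0.704 -0.314 0" --pt "0 0.704 -0.314 0" --pt "0 0.704 -0.314 0" --pt "0 0.704 -0.314 0" --pt "0 0.704 -0.314 0" --pt "0 0.704 -0.314 0" --pt "0 0.704 -0.314 0" --pt "0 0.704 -0.314 0" --pt "0 0.704 -0.314 0" --pt "0 0.704 -0.314 0" --pt "0 0.704 -0.314 0" --pt "0 0.704 -0.314 0" --pt "0 0.704 -0.314 0" --pt "0 0.704 -0.314 0"

```text
t: 46.12
eef_pos: [523.0, 324.2, 203.4]
tcp_rot: [-2.223, 1.568, -2.645]
ft_force: [0.6, -0.2, -1.3]
opening: 0.461
```

step_arm --pt "0 0 0 -0.83" --pt "0 0 0 -0.83" --pt "0 0 0 -0.83" --pt "0 0 0 -0.83" --pt "0 0 0 0" --pt "0 0 0 0"

```text
t: 46.88
eef_pos: [523.4, 323.0, 204.2]
tcp_rot: [-2.693, 1.57, -2.654]
ft_force: [-0.4, 0.6, -0.2]
opening: 0.459
```

Run:
```python
from h import *
s=state();print(s['t'],s['opening'],s['ft_force']);goto((523.3,323.4,19),92.4,s)
snap('wrist','w20.png')
```

```text
46.875 0.459491913061492 [-0.43880601  0.57824691 -0.23200817]
tcp [523.4 323.  204.2] jawang 92.2 j6 -1.16 j1 0.45
R [[-0.001, -0.039, 0.999], [-0.001, 0.999, 0.039], [-1.0, -0.0, -0.001]]
total units [3.704e+00 1.000e-02 3.000e-03]
turn about tool x (down): +units -0.02
```

View pics/w20.png

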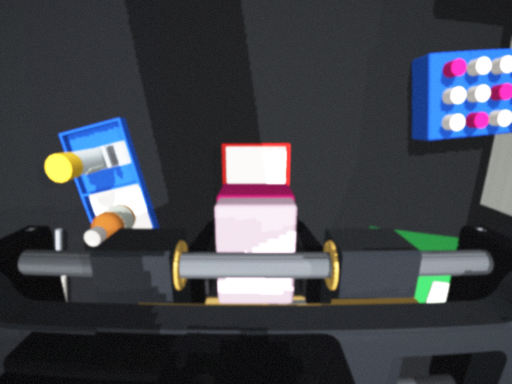

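Run:
```python
from h import *
A=cam('scene');print(onz(A,[(418,165),(423,130),(432,182)],0).round(0).tolist(),onz(A,[(423,130)],90).round(0))
```

```text
[[623.0, 474.0, 0.0], [511.0, 559.0, 0.0], [685.0, 478.0, 0.0]] [[586. 480.  90.]]
```

step_arm --pt "0.6 0.01 0 0" --pt "0.7 0 0 0" --pt "0.7 0 0 0" --pt "0.6 0 0 0" --pt "0.4 0 0 0" --pt "0.2 0 0 0" --pt "0.2 0 0 0" --pt "0 0 0 0" --pt "0 0 0 0"

```text
t: 48.05
eef_pos: [523.8, 323.7, 35.5]
tcp_rot: [0.298, 1.57, 0.339]
ft_force: [-0.3, 0.2, -0.0]
opening: 0.458
```

Run:
```python
from h import *
s=state();print(s['t'],s['opening'],s['ft_force']);goto((523.3,323.4,19.5),92.4,s);b=snap('side','d21.png');c=snap('scene','s21.png')
b=b[190:350,120:290,::-1];c=c[70:210,300:460,::-1]
cv2.imwrite('pics/c21.png',np.hstack([cv2.resize(b,(400,353),interpolation=2),cv2.resize(c,(400,353),interpolation=2)]))
```

```text
48.05 0.45829823261449787 [-0.30305548  0.22263148 -0.00223045]
tcp [523.8 323.7  35.5] jawang 92.4 j6 -1.17 j1 0.45
R [[0.001, -0.041, 0.999], [0.0, 0.999, 0.041], [-1.0, 0.0, 0.001]]
total units [ 0.32  -0.006 -0.011]
turn about tool x (down): +units -0.003
```

View pics/c21.png

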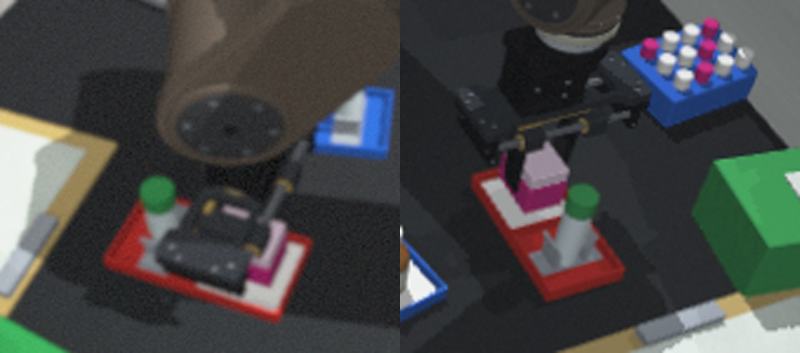

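step_arm --pt "0.1 0 0 0" --pt "0.1 0 0 0" --pt "0.08 0 0 0" --pt "0.04 0 0 0" --pt "0 0 0 0" --pt "0 0 0 0" --pt "0 0 0 0"

```text
t: 49.02
eef_pos: [523.5, 323.5, 19.0]
tcp_rot: [-1.998, 1.571, -1.957]
ft_force: [-1.4, -0.9, 2.9]
opening: 0.461
```

step_arm --pt "0 0 0 0" --pt "0 0 0 0" --pt "0 0 0 0" --pt "0 0 0 0" --pt "0 0 0 0" --jaw 0.4

```text
t: 49.65
eef_pos: [523.5, 323.6, 18.9]
tcp_rot: [-0.559, 1.571, -0.517]
ft_force: [0.0, 0.3, -0.0]
opening: 0.601
```

step_arm --pt "-0.2 0 0 0" --pt "-0.6 0 0 0" --pt "-0.8 0 0 0" --pt "-0.8 0 0 0" --pt "-0.8 0 0 0" --pt "-0.4 0 0 0" --pt "0 0 0 0" --pt "0 0 0 0"

```text
t: 50.65
eef_pos: [523.1, 323.4, 198.2]
tcp_rot: [-2.671, 1.57, -2.63]
ft_force: [-0.7, 0.5, 0.2]
opening: 0.608
```

step_arm --pt "0 -0.2 0.8 0" --pt "0 -0.4 0.8 0" --pt "0 -0.4 0.6 0" --pt "0 -0.4 0 0" --pt "0 -0.4 0 0" --pt "0 -0.4 0 0" --pt "0 0 0 0" --pt "0 0 0 0"

```text
t: 51.65
eef_pos: [637.8, 218.5, 199.2]
tcp_rot: [0.377, 1.57, 0.419]
ft_force: [-0.1, 0.7, -0.4]
opening: 0.6
```

Run:
```python
from h import *
s=state();print(s['t'],s['opening'],s['ft_force'],s['eef_pos']);a=snap('wrist','w22.png');b=snap('side','d22.png');c=snap('scene','s22.png')
cv2.imwrite('pics/c22.png',np.hstack([cv2.resize(b[100:350,120:370,::-1],(400,400),interpolation=2),cv2.resize(c[70:250,240:420,::-1],(400,400),interpolation=2)]))
A,B=cam('scene'),cam('side')
o=cv2.imread('pics/scene0.png');d=np.abs(o.astype(int)-c[:,:,::-1]).max(2)
# bystander: blue tube, beaker, pipette before/after in scene
for nm,(x0,y0,x1,y1) in {'blue':(152,193,178,235),'pip':(255,190,292,298)}.items():
    for im in(o,c[:,:,::-1]):
        hsv=cv2.cvtColor(np.ascontiguousarray(im),cv2.COLOR_BGR2HSV);m=cv2.inRange(hsv,(105,100,80),(125,255,255));q=np.zeros_like(m);q[y0:y1,x0:x1]=m[y0:y1,x0:x1]
        M=cv2.moments(q,True);print(nm,round(M['m10']/M['m00'],1),round(M['m01']/M['m00'],1),M['m00'])
```

```text
51.65 0.6001390628950392 [-0.06095107  0.6554545  -0.37318433] [637.81166254 218.54270499 199.20783916]
blue 161.9 205.7 193.0
blue 161.7 205.5 198.0
pip 284.5 247.7 130.0
pip 284.6 247.4 129.0
```

View pics/c22.png

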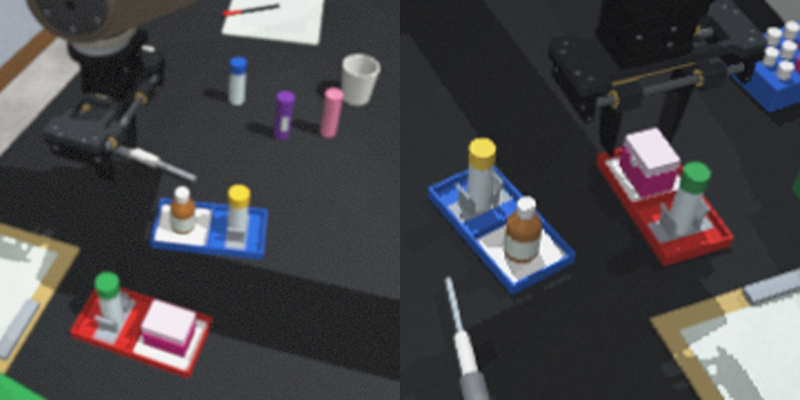

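View pics/s22.png

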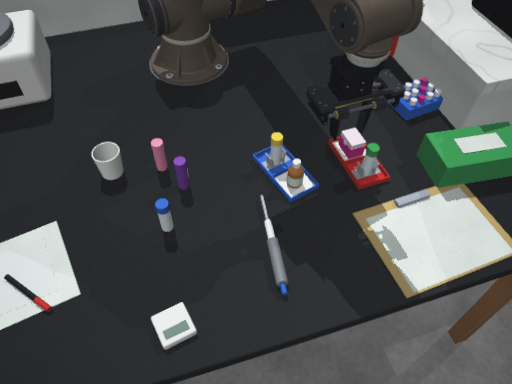

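View pics/w22.png

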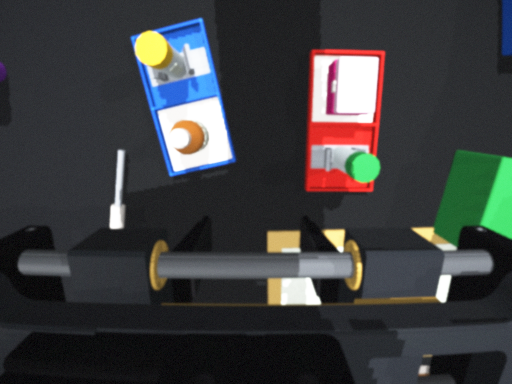

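Run:
```python
from h import *
A,B=cam('scene'),cam('side')
r={'yel':(20,33,(276,137),(269,222)),'grn':(50,80,(373,150),(187,276))}
for k,(lo,hi,pa,pb) in r.items():
    q=[]
    for f,p in(('s22',pa),('d22',pb)):
        m=cv2.inRange(cv2.cvtColor(cv2.imread(f'pics/{f}.png'),cv2.COLOR_BGR2HSV),(lo,90,50),(hi,255,255))
        N,l,st,cc=cv2.connectedComponentsWithStats(m)
        i=min(range(1,N),key=lambda i:np.hypot(*(cc[i]-p))+(99 if st[i,4]<40 else 0));q.append(cc[i])
    print(k,np.round(q,1).tolist(),tri(A,q[0],B,q[1]))
print(job_done())
```

```text
yel [[276.6, 138.5], [269.1, 222.1]] (array([505.69062425, 117.48442602,  89.69869159]), np.float64(0.11721938962871152))
grn [[372.6, 149.1], [186.6, 277.1]] (array([608.33771006, 326.00581832,  90.33837936]), np.float64(0.17273703117224842))
the job is handed in; nothing more can be done
None
```

Both kits are made up and the job is handed in, at about 52 s of the 131 s limit.

**What I did**
- **Blue tray first:** I pushed the yellow-capped tube into the clip until it stopped on the tray floor, and kept hold of it there before letting go. The amber bottle went in the open cell.
- **Red tray after that:** I seated the green-capped tube in the clip the same way. The magenta tip box went in the open cell.

**Last checks**
- **Tubes:** Both stopped hard at the expected depth, with the tool tip at about 66 mm. The push peaked at about 33 N for the yellow tube and 23 N for the green one. Triangulated cap centres came out at about 90 mm, which matches tubes standing on the floor. Both were within about 1.5 mm of the clip centres I had measured.
- **Everything placed:** The final pictures show all four items upright and released, with the gripper clear and touching nothing.
- **Bystanders:** The blue-capped tube and the blue button end of the pipette shifted by no more than 0.3 pixels against the first picture. I checked the beaker by eye only, and it looks unmoved.

No check failed or disagreed. The two fixed cameras differed by about 4 mm at the start, so I took the grasp and placing positions from the wrist camera instead.

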